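# Tip used battery cells from the chute into the collection bin

## Task

Two used battery cells lie in the orange chute that stands in the lightweight blue holder: pull the chute straight up out of the holder so that the holder stays standing where it is, with the cells still in the chute. Tip both cells through the narrow inlet of the yellow-topped collection bin without touching them with the robot, then lay the empty chute level across the two uprights of the aluminium rest and let go. Finally push the bin's steel shutter fully closed by its red tab, and leave everything else on the bench alone.

Things in the scene. Friction and masses are not known exactly. Their poses are not given: they have to be found in the camera images.
- stand: Light (about 60 g) blue free-standing holder, not fixed: a base plate 90 x 64 x 6 mm (x, y, z) with an upright rectangular sleeve in its middle, outside 39 x 21 mm, inside 33 x 15 mm, its top 50 mm above the table. Origin: centre of the underside; z is up, along the sleeve. Pulled sideways at the top it tips over.
- chute_mid (a point): Middle of the orange chute (70 g), half-way up its walls, 83 mm above the table at the start. A U-shaped channel 150 mm long, 29 wide (inside 23), 24 high, floor 3 mm, open on top and at its mouth. Axes: -x to the mouth (roughly towards the robot at the start), y across, z up along its tongue. The channel rises 5 degrees to the mouth. Grip it here from above, across the walls.
- chute_foot (a point): Foot of the chute's flat tongue, 77 mm below chute_mid along z. The tongue is 30 mm (x) by 12 mm (y) and stands 44 mm deep in the holder's sleeve with 1.5 mm play each side; between the sleeve's top and the channel's underside are about 20 mm. Same axes as chute_mid.
- chute_mouth (a point): Middle of the mouth edge of the channel's floor, on its upper face, where cells leave the chute: 75.5 mm from chute_mid towards -x and 2.4 mm below it. Same axes as chute_mid.
- cell_a_center (a point): Centre of a slick battery cell, green with a white band, a cylinder 18 mm in diameter and 65 mm long, about 45 g, lying lengthwise in the chute at its closed end. x is the cell's long axis. Friction about 0.3: it begins to slide when the channel slopes down by 14 to 20 degrees.
- cell_b_center (a point): Centre of the second cell, yellow with a white band, same size and mass, lying in line in front of the first, its front end about 15 mm behind the mouth. x is its long axis.
- bin: Fixed grey collection bin with a yellow top, 130 x 165 mm and 100 mm high, hollow, with the inlet in its top. Origin: on the table, 3 mm to +x of below the inlet's centre; the bin reaches from x -85 to 45 mm and y -45 to 120 mm in its own frame. x points roughly away from the robot, y to the left, along the shutter's travel.
- inlet (a point): Centre of the bin's inlet, on its top, 100 mm above the table: an opening 70 mm long (x) by 48 mm wide (y) in a 4 mm top. Axes as the bin's. There is room to bring the chute in from the +x side with its mouth towards -x: the bin ends 48 mm to +x of this point. The two dark guide strips, 6 mm high, do not block anything.
- shutter (a joint): Sliding steel shutter on the bin's top, 82 mm (x) by 62 mm (y), 4 mm thick: 0 is fully closed over the inlet, up to 0.075 m open towards +y of the bin; it starts 0.058 to 0.075 open, clear of the inlet. It slides with about 1.2 N of friction and stays where it is left.
- shutter_tab (a point): Centre of the red upright tab on the shutter, 60 mm (x) by 6 mm (y) by 30 mm high, from 104 to 134 mm above the table; moves with the shutter. Axes as the bin's. Push it towards -y of the bin to close.
- rest_top (a point): Middle between the flat tops of the fixed aluminium rest's two uprights, 85 mm above the table. Uprights: 10 mm thick, 110 mm wide (y), centred 40 mm either side along x, with 10 mm high black stops at y 45 to 55 mm either side. The chute lies across them along x, either way round, its tongue hanging in the 70 mm gap; chute_mid is then about 12 mm above this point.
- tin: Bystander: open steel tin of brass wool, 72 mm wide, 40 mm high. Origin: centre of its underside.
- spool: Bystander: solder spool standing on end, 60 mm wide, 42 mm high. Origin: centre of its underside.
- wash_bottle: Bystander: green bottle with black cap, 56 mm wide, 130 mm high. Origin: centre of its underside.
- screw_jar: Bystander: small clear jar with white lid, 42 mm wide, 40 mm high. Origin: centre of its underside.
- driver: Bystander: screwdriver lying flat, 170 mm long along its x axis. Origin: under its middle.
- board: Bystander: green circuit board lying flat, 80 x 60 mm, 16 mm high. Origin: centre of its underside.
- pen: Bystander: blue flux pen lying flat, about 120 mm long along its x axis, 16 mm thick. Origin: its underside's centre.
Mind the look-alikes: they are no part of the job. Of the things like the part that bears cell_a_center, leave any that is black; of the rest the larger one is meant.

How it is judged:
By the outcome, as a careful person would: the job done as asked, in the order asked, and still so for the second after the job is handed in, with the robot touching nothing.
It also fails if it takes over 72 s, if anything falls off the work surface, if the arm or the gripper's body presses on something with over 40 N, if the wrist force passes 120 N, or if a joint passes its speed limit or range.

## Robot

A 6-joint arm with a two-finger parallel gripper is mounted at the origin on the work surface. World frame = base frame: x ahead of the robot, y to its left, z up, the work surface at z = 0. Lengths are in m, angles in degrees, forces in N, time in s.
With the tool pointing down it reaches from about 0.375 to 0.9 m from the base axis. Payload 3.1 kg.
Tool frame: the origin (TCP) lies where the fingers leave the gripper's body, on its centre line; the fingertips stand 70 mm ahead of it and the grasp point (between the pads) lies 51 mm ahead of it; y points along the fingers, z is the direction in which the jaws open and shut, and the axes are right-handed (so a half turn about y gives the same grasp; the last joint's range is limited). The gripper opens to 87 mm and grips with 3 to 60 N. Pads are 19 mm wide; open, the fingers measure 117 mm over their backs; the gripper's body (75 mm by 190 mm) begins 51 mm behind the grasp point.
Start: joints at [-10.227, 30.224, 82.088, -0, 67.689, -10.227], TCP at [0.625, 0, 0.292] pointing down, gripper open.
Joint ranges: [-176.69, 176.69], [-43.24, 126.21], [12.49, 139.97], [-82, 262], [0, 151.66], [-163.58, 163.58]. Speed limits (degrees/s): [159.86, 159.86, 180, 180, 180, 180].

## Interface

Orientations are given as a 3x3 rotation matrix whose columns are the frame's x, y, z axes.
In Python, from rig import bot gives the robot as it stands.
- The arm moves only by the shell command python3 -m pendant 'ROWS'. ROWS is JSON, a list of rows, each a list of 3 entries, a list of its own where there are three numbers: the shift along the tool's x, y, z in cm, then the turn, a rotation vector about the tool's x, y, z in rad, then the closure, from 0 (fully open) to 1 (shut). In form: [[[dx, dy, dz], [ax, ay, az], jaw], ...]. A call has 1 to 20 rows; each row shifts and turns the commanded pose from where the row before left it, along the tool's axes as they then stand; what a row does not reach is not made up. A row lasts 1/12 s, in which the tool goes at most 41.7 mm and 7.16 degrees, less where a joint would pass 70% of its speed; a pose out of reach is approached as far as the arm can. A call with a gripper value outside its range is refused whole. The fingers move at their own pace and stop on an object; the grip force is fixed at half the most. Time passes only in rows, so rows that do not move let the fingers close. It gives the time, the measured TCP pose, the force and the opening at its end, in the units of the state.
- bot.read_state(): the state, without advancing time (a new reading comes with each control period).
- bot.capture(name): name is "scene" or "side" or "wrist"; returns a dict with "img" (400x640x3 uint8, red, green, blue), "fx", "fy", "cx", "cy" (pixels), "k1" (the pictures are not rectified: a ray, as slopes to the right and down, at radius r is drawn at 1 + k1 r^2 times it, then the intrinsics apply), "R" (3x3) and "t" (3): a world point X has camera coordinates R X + t. Camera axes: x right, y down, z forward; pixel columns grow to the right and rows downward; lengths in m; the calibration is good to about 2 mm. A picture is of the moment at which its call begins. There is no depth.
- bot.hand_in(): hands the job in, once; it reports no verdict.
The state is a dict: "time_s": time; "joint_positions": joint angles; "qvel": joint speeds; "tau": joint torques, N m; "position": TCP position; "tcp_rot": TCP orientation; "force": force on the tool from outside, world axes, zero at the start; "moment": the same for the moment, N m; "opening": opening from 0.0 (shut) to 1.0 (fully open).
Only numpy, scipy, OpenCV 4.12 (cv2) and the standard library are available. Lean on these libraries where they do the work, as an engineer would, in place of code of your own. Each camera call takes 0.05 s, during which the arm holds its last target.

## Working session

There is one attempt and no reset: what is moved stays moved. The work goes in short steps, Python scripts to look and compute and a shell command to move; the robot and the scene stay as the last step left them, time stands still between calls to the robot, and variables do not carry over. Pictures are saved under pics/ and viewed, and the job is handed in when it is done.

```bash
ls -la; mkdir -p pics; python3 - <<'E'
from rig import bot
import cv2,json
for n in ["scene","side","wrist"]:
    c=bot.capture(n); cv2.imwrite(f"pics/{n}0.png",c["img"][:,:,::-1])
    print(n,[c[k] for k in("fx","fy","cx","cy","k1")],c["R"],c["t"])
print(bot.read_state())
E
```

```text
total 12
drwxr-xr-x  3 agent agent 4096 Dec  6 16:19 .
drwxr-xr-x 23 root  root  4096 Dec  6 16:19 ..
drwxr-xr-x  2 agent agent 4096 Dec  6 16:19 pics
scene [373.7306330496265, 373.7306330496265, 317.9059322729349, 208.52441293425383, -0.0508257694931657] [[ 0.7822858   0.62291418  0.00261815]
 [ 0.37111112 -0.46267538 -0.80511367]
 [-0.50030537  0.63080062 -0.59311476]] [-0.4148977  -0.14267433  1.25785853]
side [481.7162048281581, 481.7162048281581, 317.9275818998428, 196.3984222217503, -0.04186687944142388] [[ 0.7406441  -0.67184238  0.00861001]
 [-0.52878106 -0.59074249 -0.60943736]
 [ 0.41453214  0.44682338 -0.79278747]] [-0.43532001  0.33406989  0.88871281]
wrist [306.8859790407181, 306.8859790407181, 321.8427775639514, 197.43306873805128, -0.03462569827816556] [[ 9.99998984e-01  7.72836420e-05 -1.42345319e-03]
 [ 4.17019598e-04 -9.70708408e-01  2.40260301e-01]
 [-1.36318979e-03 -2.40260651e-01 -9.70707454e-01]] [-0.62367292 -0.02817394  0.38865341]
{'time_s': 0.15, 'joint_positions': array([-1.02272921e+01,  3.02686810e+01,  8.21398138e+01, -3.56335100e-04,
        6.76895775e+01, -1.02268729e+01]), 'qvel': array([ 0.00762648, -0.11497978, -0.13866555, -0.02238043,  0.10555106,
        0.00543329]), 'tau': array([ 9.14956272e-04, -4.40429199e+01, -1.76841742e+01,  6.33679633e-02,
        5.52540855e-02, -1.06930895e-04]), 'position': array([6.24550704e-01, 1.09196662e-04, 2.91473803e-01]), 'tcp_rot': array([[-5.20242138e-06, -1.68550796e-03,  9.99998580e-01],
       [-9.99999956e-01,  2.98253134e-04, -4.69971979e-06],
       [-2.98244789e-04, -9.99998535e-01, -1.68550944e-03]]), 'force': array([ 0.47697144, -0.04810898, -0.30242063]), 'moment': array([-0.01336892, -0.05741306,  0.06201505]), 'opening': 0.9993361257091521}
```

View pics/scene0.png

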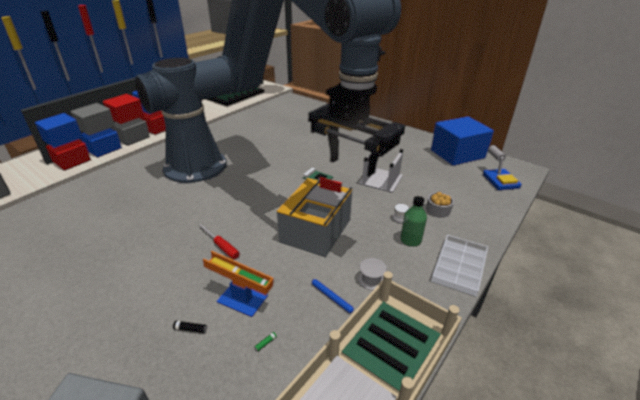

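View pics/side0.png

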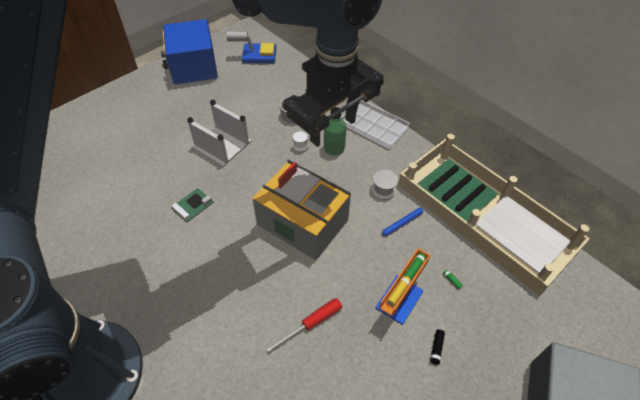

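View pics/wrist0.png

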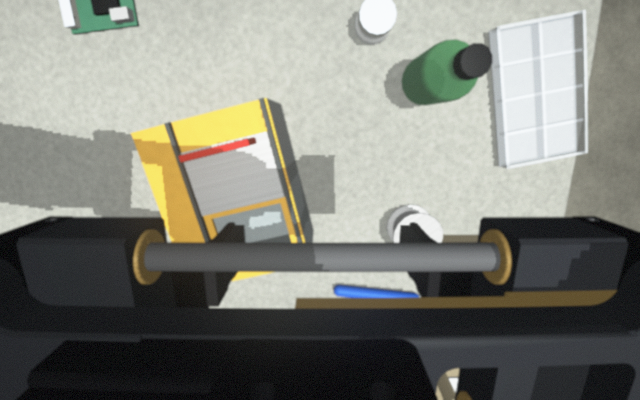

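The chute stands at about (240,275) in scene and (405,285) in side. The bin is at (315,215) and (300,210), and the rest at (382,172) and (218,135). I'll enlarge crops of these next.

```bash
cat > h.py <<'E'
import numpy as np, cv2
from scipy.optimize import least_squares
from rig import bot
def proj(c,X):
    X=np.atleast_2d(X); P=X@np.array(c["R"]).T+np.array(c["t"])
    s=P[:,:2]/P[:,2:]; r2=(s**2).sum(1,keepdims=True); s=s*(1+c["k1"]*r2)
    return s*[c["fx"],c["fy"]]+[c["cx"],c["cy"]]
def ray(c,u):
    d=(np.array(u,float)-[c["cx"],c["cy"]])/[c["fx"],c["fy"]]; s=d.copy()
    for _ in range(20): s=d/(1+c["k1"]*(s@s))
    R=np.array(c["R"]); v=R.T@np.array([s[0],s[1],1]); o=-R.T@np.array(c["t"])
    return o,v/np.linalg.norm(v)
def onz(c,u,z):
    o,v=ray(c,u); return o+v*(z-o[2])/v[2]
def tri(obs):
    A=np.zeros((3,3));b=np.zeros(3)
    for c,u in obs:
        o,v=ray(c,u);M=np.eye(3)-np.outer(v,v);A+=M;b+=M@o
    return np.linalg.solve(A,b)
def crop(c,name,x0,y0,w,h,k):
    im=c["img"][y0:y0+h,x0:x0+w,::-1]
    cv2.imwrite("pics/"+name,cv2.resize(im,None,fx=k,fy=k,interpolation=cv2.INTER_CUBIC))
E
python3 - <<'E'
from h import *
import pickle
d={n:bot.capture(n) for n in["scene","side","wrist"]}
pickle.dump(d,open("c0.pkl","wb"))
s,t=d["scene"],d["side"]
crop(s,"a1.png",190,235,100,75,8)
crop(t,"a2.png",360,235,100,100,6)
crop(s,"a3.png",265,165,100,90,6)
crop(t,"a4.png",245,150,110,110,5)
crop(s,"a5.png",350,140,70,55,8)
crop(t,"a6.png",180,95,80,75,8)
E
```

```text
(no output)
```

View pics/a1.png

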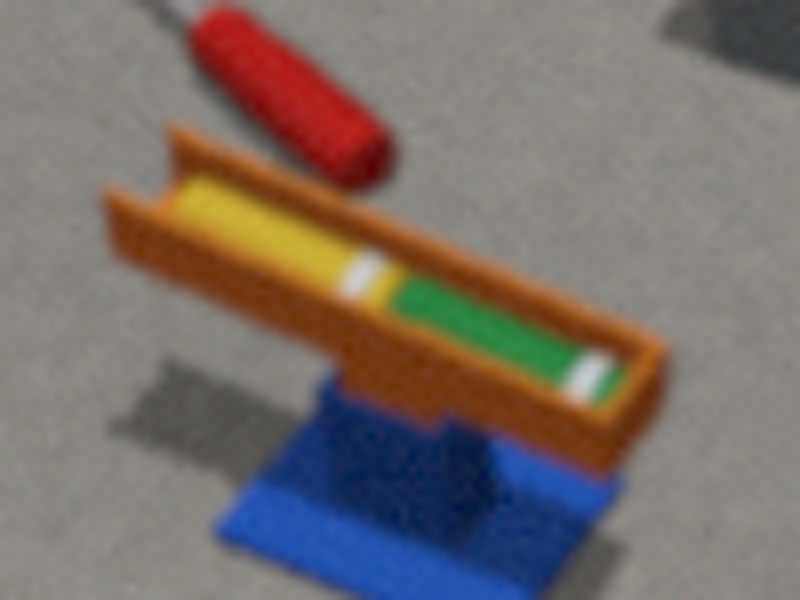

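View pics/a2.png

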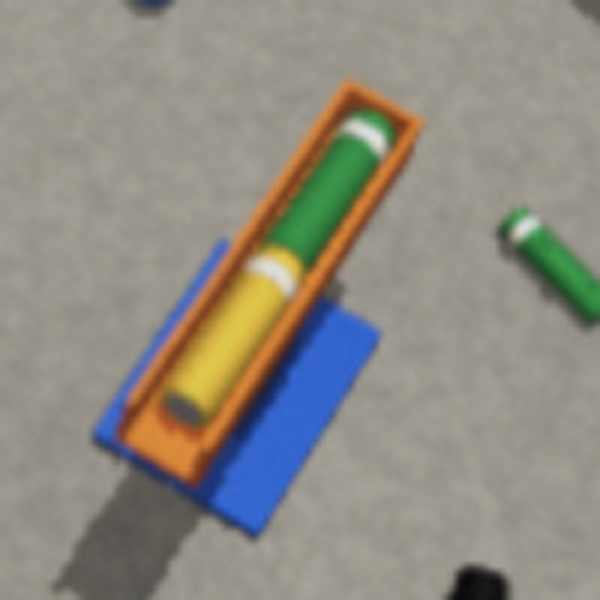

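View pics/a3.png

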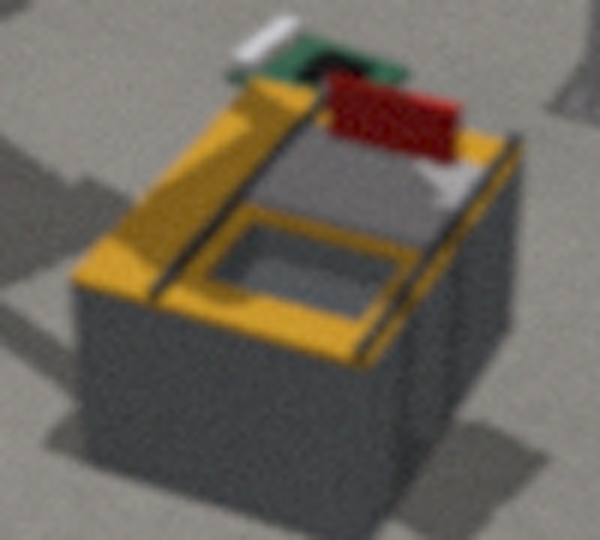

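View pics/a4.png

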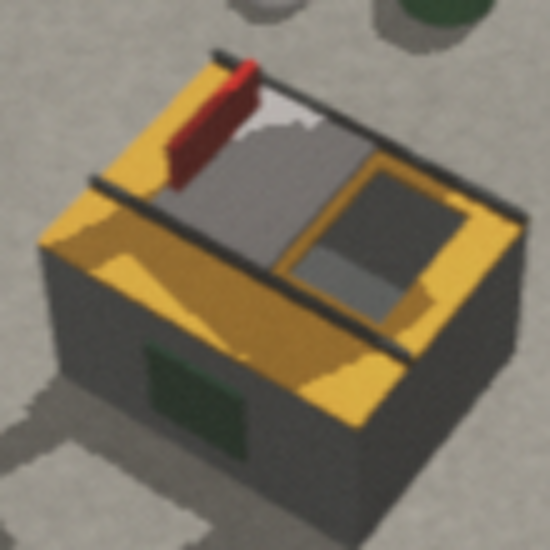

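View pics/a5.png

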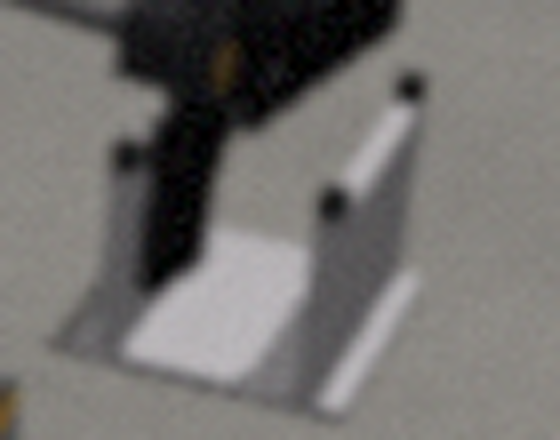

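View pics/a6.png

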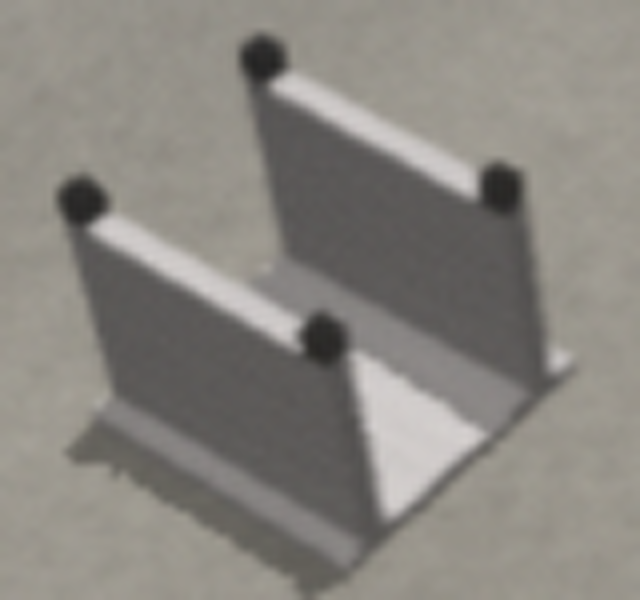

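Chute rim, base plate, bin top corners, tab and rest stops are all readable in both views. I'll fit the poses from them.

```bash
cat > fit.py <<'E'
from h import *
import pickle
d=pickle.load(open("c0.pkl","rb")); s,t=d["scene"],d["side"]
def px(p,k,ox,oy): return (np.array(p)+.5)/k-.5+[ox,oy]
a5=np.deg2rad(5); u=np.array([-np.cos(a5),0,np.sin(a5)]); n=np.array([np.sin(a5),0,np.cos(a5)]); Y=np.array([0,1.,0])
def ch(l,w,h): return (u*l+Y*w+n*h)/1000
def Rz(a): return np.array([[np.cos(a),-np.sin(a),0],[np.sin(a),np.cos(a),0],[0,0,1]])
def fit(obs,z,freez=False,name=""):
    def f(q):
        r=[]
        for c,X,p in obs: r.append(proj(c,Rz(q[2])@X+[q[0],q[1],q[3] if freez else z])[0]-p)
        return np.concatenate(r)
    best=None
    for a in np.arange(-3,3,.5):
        q=least_squares(f,[.7,0,a]+([z] if freez else []),loss="soft_l1")
        if best is None or q.cost<best.cost: best=q
    print(name,best.x.round(4),"yawdeg",np.rad2deg(best.x[2]).round(2)); print(best.fun.reshape(-1,2).round(1).tolist())
    return best.x
A1=lambda p:px(p,8,190,235);A2=lambda p:px(p,6,360,235);A3=lambda p:px(p,6,265,165);A4=lambda p:px(p,5,245,150);A5=lambda p:px(p,8,350,140);A6=lambda p:px(p,8,180,95)
co=[(s,ch(75,-14.5,12),A1((105,188))),(s,ch(75,14.5,12),A1((172,125))),(s,ch(-75,14.5,12),A1((668,345))),(s,ch(-75,-14.5,12),A1((607,415))),
(s,ch(75,-14.5,-12),A1((115,250))),(s,ch(-75,-14.5,-12),A1((607,475))),
(t,ch(-75,14.5,12),A2((350,82))),(t,ch(-75,-14.5,12),A2((424,122))),(t,ch(75,14.5,-12),A2((120,440))),(t,ch(75,-14.5,-12),A2((190,484)))]
fit(co,.083,False,"chute"); fit(co,.083,True,"chute z")
v=lambda *p:np.array(p)/1000
so=[(t,v(-45,32,6),A2((93,436))),(t,v(-45,-32,6),A2((256,532))),(t,v(45,-32,6),A2((382,332))),(t,v(45,-32,6)*0+v(-45,-32,6),A2((256,532))),
(s,v(-45,-32,6),A1((217,525))),(s,v(45,-32,6)*1,A1((540,598)))]
fit(so[:5],0,False,"stand")
bo=[(s,v(45,-45,100),A3((370,362))),(s,v(-85,-45,100),A3((75,280))),(s,v(45,120,100),A3((520,142))),(s,v(-85,120,100),A3((255,80))),
(t,v(45,-45,100),A4((525,230))),(t,v(-85,-45,100),A4((360,426))),(t,v(-85,120,100),A4((40,245))),(t,v(45,120,100),A4((213,62)))]
q=fit(bo,0,False,"bin"); fit(bo,0,True,"bin")
to=[(s,v(-30,0,134),A3((331,75))),(s,v(30,0,134),A3((462,103))),(t,v(-30,0,134),A4((168,148))),(t,v(30,0,134),A4((252,63)))]
qt=fit(to,0,False,"tab"); print("tab in bin",Rz(q[2]).T@(np.r_[qt[:2],0]-np.r_[q[:2],0]))
ro=[(t,v(-40,50,90),A6((82,198))),(t,v(40,50,90),A6((262,57))),(t,v(40,-50,90),A6((502,188))),(t,v(-40,-50,90),A6((322,338))),
(s,v(40,50,90),A5((412,87))),(s,v(40,-50,90),A5((332,203))),(s,v(-40,-50,90),A5((128,155)))]
fit(ro,0,False,"rest");fit(ro,0,True,"rest")
E
python3 fit.py
```

```text
chute [ 0.5514 -0.2873  0.223 ] yawdeg 12.77
[[-0.3, 0.5], [0.4, -0.3], [0.2, -0.1], [-0.1, 1.2], [-0.2, 0.8], [0.0, 1.6], [-0.8, -0.5], [-0.2, 0.0], [-1.8, -0.2], [0.0, 0.9]]
chute z [ 0.5517 -0.2877  0.2236  0.0846] yawdeg 12.81
[[-0.5, 0.1], [0.2, -0.7], [0.1, -0.5], [-0.2, 0.8], [-0.4, 0.4], [-0.1, 1.3], [-0.5, -0.9], [0.2, -0.4], [-1.5, -0.5], [0.4, 0.6]]
stand [ 0.5521 -0.2872  0.2288] yawdeg 13.11
[[-0.5, -0.8], [0.1, 0.2], [-0.0, -0.3], [0.1, 0.2], [-0.5, 0.4]]
bin [ 0.5582 -0.0407  0.2487] yawdeg 14.25
[[0.1, 0.5], [-0.9, -0.1], [0.3, 0.6], [-0.8, -0.0], [0.4, -2.8], [-0.2, 0.5], [-1.1, 0.1], [0.2, -1.4]]
bin [ 5.582e-01 -4.050e-02  2.482e-01 -5.000e-04] yawdeg 14.22
[[0.2, 0.6], [-0.8, 0.0], [0.3, 0.8], [-0.7, 0.1], [0.3, -2.7], [-0.3, 0.5], [-1.1, 0.1], [0.2, -1.3]]
tab [0.5352 0.0429 0.2368] yawdeg 13.57
[[-0.4, 0.2], [-0.3, 0.9], [-0.1, -0.2], [-0.1, -0.8]]
tab in bin [-0.00173873  0.08674727  0.        ]
rest [0.535  0.3165 0.2057] yawdeg 11.79
[[-0.1, 0.3], [0.1, 0.3], [-0.4, 0.0], [-0.3, 0.0], [0.2, 0.6], [0.4, 0.4], [0.1, 0.3]]
rest [0.5347 0.3149 0.2076 0.0019] yawdeg 11.9
[[0.0, 0.1], [0.2, 0.1], [-0.1, -0.2], [-0.0, -0.1], [-0.1, 0.2], [0.1, -0.0], [-0.2, -0.1]]
```

```bash
python3 -m pendant '[[[1,0.52,-0.66],[0,0,0],0],[[2,0.52,-0.66],[0,0,0],0],[[3,0.52,-0.66],[0,0,0],0],[[3.5,0.52,-0.66],[0,0,0],0],[[3.5,0.52,-0.66],[0,0,0],0],[[3.5,0.52,-0.66],[0,0,0],0],[[3.5,0.52,-0.66],[0,0,0],0],[[3,0.52,-0.66],[0,0,0],0],[[2.5,0.52,-0.66],[0,0,0],0],[[2,0.52,-0.66],[0,0,0],0],[[1.25,0.5,-0.7],[0,0,0],0]]'
python3 -m pendant '[[[0,0,0],[0,0.112,0],0],[[0,0,0],[0,0.112,0],0],[[0,0,0],[0,0.112,0],0],[[0,0,0],[0,0.112,0],0],[[0,0,0],[0,0.112,0],0],[[0,0,0],[0,0.112,0],0],[[0,0,0],[0,0.112,0],0],[[0,0,0],[0,0.112,0],0],[[0,0,0],[0,0.112,0],0],[[0,0,0],[0,0.112,0],0],[[0,0,0],[0,0.112,0],0],[[0,0,0],[0,0.112,0],0],[[0,0,0],[0,0,0],0],[[0,0,0],[0,0,0],0]]'
python3 - <<'E'
from h import *
import pickle
d={n:bot.capture(n) for n in["scene","side","wrist"]}
pickle.dump(d,open("c1.pkl","wb"))
for n in d: cv2.imwrite(f"pics/{n}1.png",d[n]["img"][:,:,::-1])
s=bot.read_state(); print(s["position"],s["tcp_rot"],s["joint_positions"],s["time_s"],s["force"])
E
```

```text
time_s: 1.22
position: [0.5507, -0.2905, 0.2346]
tcp_rot: [[-0.002, 0.0, 1.0], [-1.0, -0.001, -0.002], [0.001, -1.0, 0.0]]
force: [0.3, 0.4, -1.0]
opening: 0.998
time_s: 2.38
position: [0.5514, -0.2872, 0.235]
tcp_rot: [[-0.974, -0.001, 0.228], [-0.228, 0.001, -0.974], [0.001, -1.0, -0.001]]
force: [0.2, 0.3, 0.0]
opening: 0.999
[ 0.55176805 -0.28731532  0.23515518] [[-9.73955852e-01 -2.57625373e-04  2.26737584e-01]
 [-2.26737634e-01  1.84816128e-04 -9.73955857e-01]
 [ 2.09010979e-04 -9.99999950e-01 -2.38416116e-04]] [-3.77848669e+01  3.38037461e+01  8.56339929e+01 -7.75085736e-04
  6.05804147e+01  3.91104367e+01] 2.5333 [0.38373888 0.96784206 0.25489305]
```

View pics/wrist1.png

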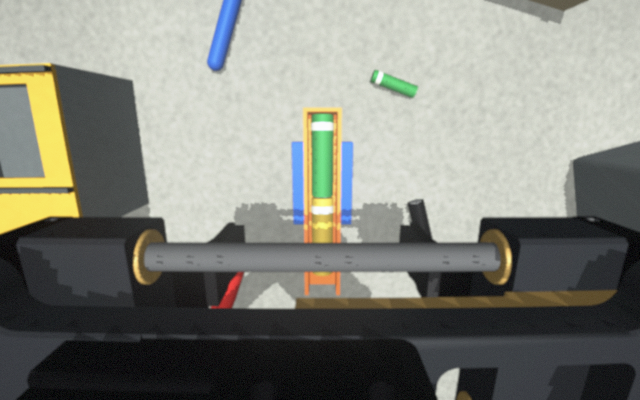

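View pics/side1.png

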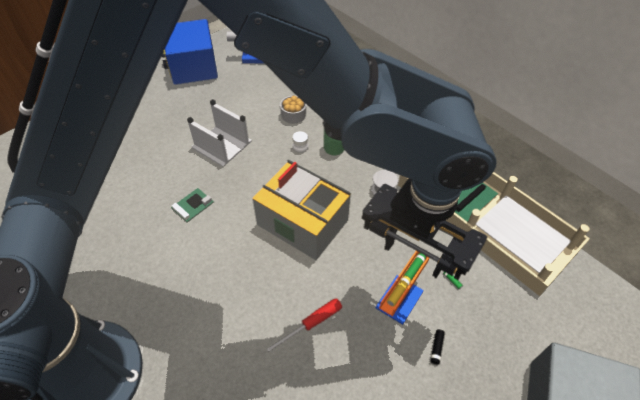

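The chute is centred in the wrist view at column 322, running straight down the image, and all else looks untouched. I'll compare the rim edges with the projection.

```bash
python3 - <<'E'
from h import *
import pickle
c=pickle.load(open("c1.pkl","rb"))["wrist"]
hsv=cv2.cvtColor(c["img"],cv2.COLOR_RGB2HSV)
m=(hsv[...,0]>5)&(hsv[...,0]<20)&(hsv[...,1]>150)&(hsv[...,2]>90)
L=[];Rr=[]
for r in range(112,200,8):
    x=np.where(m[r,290:355])[0]+290
    if len(x): print(r,x.min(),x.max()); 
th=np.deg2rad(12.9);a5=np.deg2rad(5)
R=np.array([[np.cos(th),-np.sin(th),0],[np.sin(th),np.cos(th),0],[0,0,1]])
for l in (-75,-60,-40,-20):
  for w in(-14.5,14.5):
    X=R@np.array([-np.cos(a5)*l+np.sin(a5)*12,w,np.sin(a5)*l+np.cos(a5)*12])/1000+[.5515,-.2875,.083]
    print(l,w,proj(c,X).round(1))
for p in [(292,142),(302,142),(342,142),(353,142),(296,222),(350,222)]: print(p,onz(c,p,.006).round(4))
E
```

```text
-75 -14.5 [[342.9 107.3]]
-75 14.5 [[304.1 107.1]]
-60 -14.5 [[342.6 127.7]]
-60 14.5 [[304.2 127.6]]
-40 -14.5 [[342.3 154.4]]
-40 14.5 [[304.3 154.3]]
-20 -14.5 [[341.9 180.5]]
-20 14.5 [[304.4 180.3]]
(292, 142) [ 0.5878 -0.2464  0.006 ]
(302, 142) [ 0.5902 -0.2564  0.006 ]
(342, 142) [ 0.5996 -0.2966  0.006 ]
(353, 142) [ 0.6021 -0.3077  0.006 ]
(296, 222) [ 0.5039 -0.2684  0.006 ]
(350, 222) [ 0.5174 -0.3262  0.006 ]
```

```bash
python3 - <<'E'
from h import *
import pickle
c=pickle.load(open("c1.pkl","rb"))["wrist"]
crop(c,"w1.png",280,95,80,115,5)
for r in (125,150,175): print(r,[tuple(v) for v in c["img"][r,299:310]],[tuple(v) for v in c["img"][r,336:348]])
E
```

```text
125 [(np.uint8(213), np.uint8(216), np.uint8(208)), (np.uint8(218), np.uint8(220), np.uint8(210)), (np.uint8(221), np.uint8(222), np.uint8(212)), (np.uint8(230), np.uint8(223), np.uint8(201)), (np.uint8(243), np.uint8(226), np.uint8(172)), (np.uint8(248), np.uint8(225), np.uint8(140)), (np.uint8(248), np.uint8(222), np.uint8(125)), (np.uint8(238), np.uint8(200), np.uint8(114)), (np.uint8(222), np.uint8(176), np.uint8(103)), (np.uint8(233), np.uint8(193), np.uint8(109)), (np.uint8(242), np.uint8(210), np.uint8(121))] [(np.uint8(226), np.uint8(184), np.uint8(104)), (np.uint8(226), np.uint8(181), np.uint8(103)), (np.uint8(243), np.uint8(210), np.uint8(117)), (np.uint8(249), np.uint8(225), np.uint8(126)), (np.uint8(248), np.uint8(223), np.uint8(139)), (np.uint8(238), np.uint8(221), np.uint8(167)), (np.uint8(222), np.uint8(216), np.uint8(190)), (np.uint8(213), np.uint8(216), np.uint8(202)), (np.uint8(210), np.uint8(213), np.uint8(203)), (np.uint8(210), np.uint8(215), np.uint8(204)), (np.uint8(212), np.uint8(215), np.uint8(204)), (np.uint8(214), np.uint8(217), np.uint8(208))]
150 [(np.uint
[... 1456 characters left out ...]
.uint8(228), np.uint8(179), np.uint8(102)), (np.uint8(220), np.uint8(170), np.uint8(99)), (np.uint8(237), np.uint8(196), np.uint8(110))] [(np.uint8(218), np.uint8(164), np.uint8(96)), (np.uint8(234), np.uint8(190), np.uint8(108)), (np.uint8(247), np.uint8(216), np.uint8(117)), (np.uint8(248), np.uint8(220), np.uint8(132)), (np.uint8(236), np.uint8(208), np.uint8(182)), (np.uint8(188), np.uint8(189), np.uint8(238)), (np.uint8(128), np.uint8(171), np.uint8(251)), (np.uint8(105), np.uint8(164), np.uint8(251)), (np.uint8(101), np.uint8(163), np.uint8(251)), (np.uint8(104), np.uint8(164), np.uint8(251)), (np.uint8(100), np.uint8(163), np.uint8(251)), (np.uint8(101), np.uint8(163), np.uint8(251))]
```

View pics/w1.png

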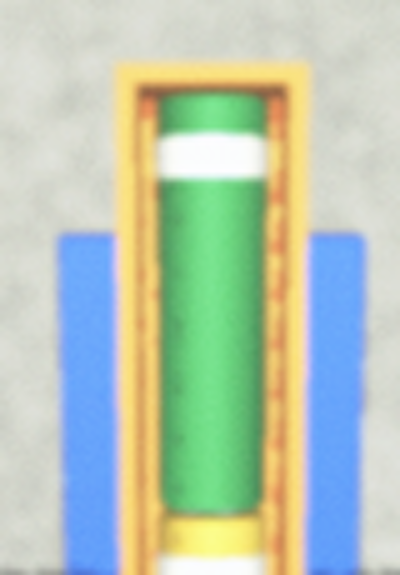

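```bash
python3 -m pendant '[[[0,0.5,-0.05],[0,0,0],0],[[0,1,0],[0,0,0],0],[[0,1.3,0],[0,0,0],0],[[0,1.5,0],[0,0,0],0],[[0,1.5,0],[0,0,0],0],[[0,1.5,0],[0,0,0],0],[[0,1.3,0],[0,0,0],0],[[0,1,0],[0,0,0],0],[[0,0.5,0],[0,0,0],0],[[0,0,0],[0,0,0],0.58],[[0,0,0],[0,0,0],0.58],[[0,0,0],[0,0,0],0.58],[[0,0,0],[0,0,0],0.58],[[0,0,0],[0,0,0],0.58],[[0,0,0],[0,0,0],0.58],[[0,0,0],[0,0,0],0.58]]'
python3 - <<'E'
from h import *
d={n:bot.capture(n) for n in["scene","side","wrist"]}
crop(d["scene"],"b1.png",170,190,150,120,5)
crop(d["side"],"b2.png",340,200,130,140,4)
cv2.imwrite("pics/b3.png",d["wrist"]["img"][:,:,::-1])
E
```

```text
time_s: 3.87
position: [0.552, -0.2871, 0.1347]
tcp_rot: [[-0.974, 0.001, 0.225], [-0.225, -0.0, -0.974], [-0.001, -1.0, 0.001]]
force: [0.3, -0.4, -0.0]
opening: 0.56
```

View pics/b1.png

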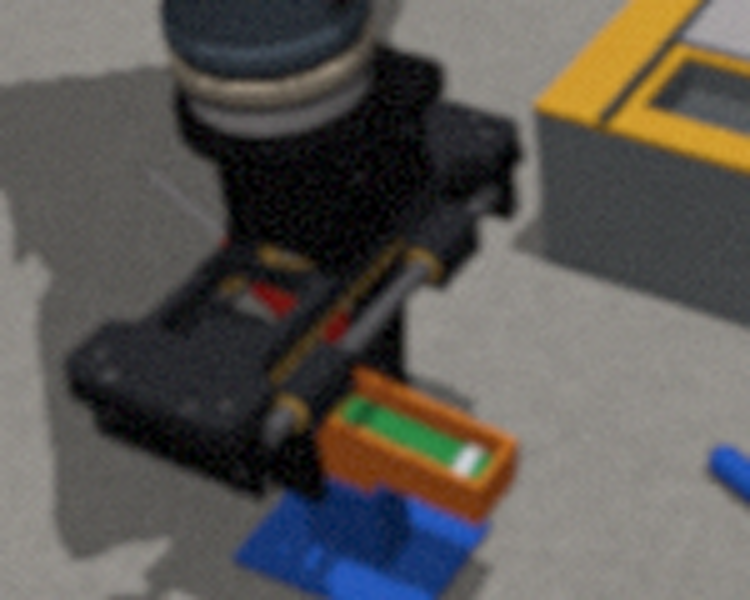

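View pics/b3.png

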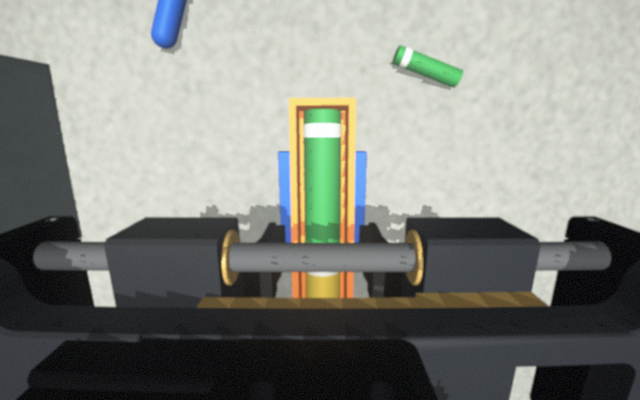

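The chute (columns 290 to 355) sits centred between the gold rings (229 and 415). I'll close the gripper.

```bash
python3 -m pendant '[[[0,0,0],[0,0,0],0.62],[[0,0,0],[0,0,0],0.64],[[0,0,0],[0,0,0],0.66],[[0,0,0],[0,0,0],0.68],[[0,0,0],[0,0,0],0.72],[[0,0,0],[0,0,0],0.8],[[0,0,0],[0,0,0],0.9],[[0,0,0],[0,0,0],1],[[0,0,0],[0,0,0],1],[[0,0,0],[0,0,0],1],[[0,0,0],[0,0,0],1],[[0,0,0],[0,0,0],1]]'
python3 - <<'E'
from h import *
c=bot.capture("wrist")
cv2.imwrite("pics/b4.png",c["img"][:,:,::-1])
E
```

```text
time_s: 5.02
position: [0.5519, -0.287, 0.1342]
tcp_rot: [[-0.974, 0.0, 0.225], [-0.225, -0.0, -0.974], [-0.0, -1.0, 0.0]]
force: [-0.3, -0.4, -1.1]
opening: 0.328
```

View pics/b4.png

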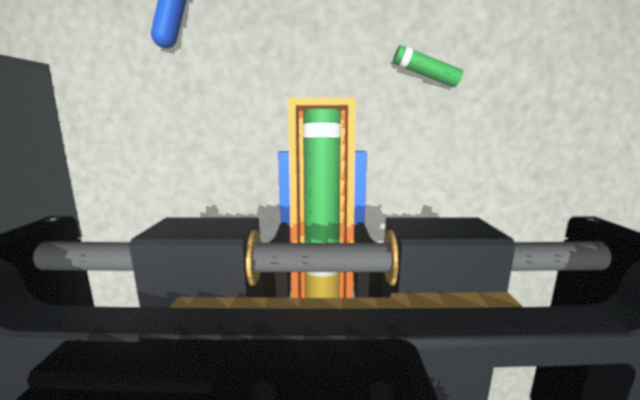

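Gripped at a 28.5 mm opening, with nothing displaced. Now a slow lift.

```bash
python3 -m pendant '[[[0,-0.2,0],[0,0,0],1],[[0,-0.4,0],[0,0,0],1],[[0,-0.5,0],[0,0,0],1],[[0,-0.5,0],[0,0,0],1],[[0,-0.5,0],[0,0,0],1],[[0,-0.5,0],[0,0,0],1],[[0,-0.5,0],[0,0,0],1],[[0,-0.5,0],[0,0,0],1],[[0,-0.5,0],[0,0,0],1],[[0,-0.5,0],[0,0,0],1],[[0,-0.5,0],[0,0,0],1],[[0,-0.5,0],[0,0,0],1],[[0,-0.3,0],[0,0,0],1],[[0,0,0],[0,0,0],1]]'
python3 - <<'E'
from h import *
for n in["scene","side"]:
    c=bot.capture(n)
    cv2.imwrite(f"pics/l_{n}.png",c["img"][:,:,::-1])
E
```

```text
time_s: 6.23
position: [0.5522, -0.2873, 0.1942]
tcp_rot: [[-0.974, 0.001, 0.225], [-0.225, -0.001, -0.974], [-0.001, -1.0, 0.001]]
force: [-0.0, 0.2, -1.8]
opening: 0.333
```

View pics/l_scene.png

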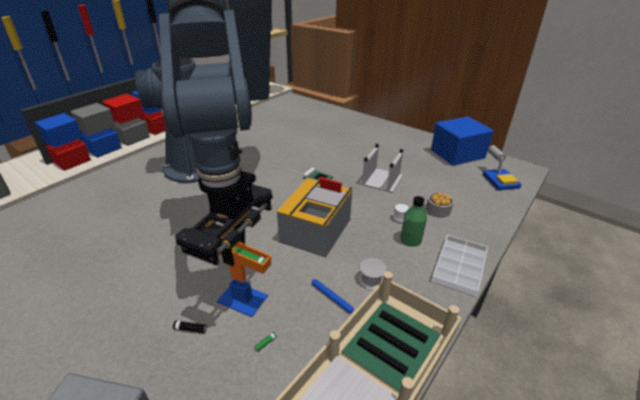

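View pics/l_side.png

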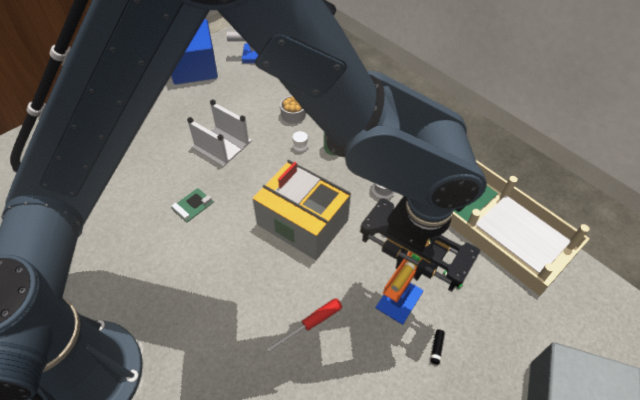

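Lifted 60 mm: the holder still stands at (240,300) in scene and both cells are in the chute. I'll refine the inlet and rest and locate nearby bystanders.

```bash
python3 - <<'E'
from h import *
import pickle
d={n:bot.capture(n) for n in["scene","side"]}
pickle.dump(d,open("c2.pkl","wb"))
s,t=d["scene"],d["side"]
crop(s,"e1.png",275,170,85,65,9)
crop(t,"e2.png",250,155,105,75,7)
crop(s,"e3.png",350,140,60,55,10)
print("thing",onz(s,(372,281),0),onz(t,(385,192),0),"bottle",onz(s,(412,240),0), "jar",onz(s,(402,218),0))
E
```

```text
thing [ 0.74141741 -0.06839928  0.        ] [ 7.36932726e-01 -7.61828750e-02  1.11022302e-16] bottle [0.74715745 0.11604727 0.        ] jar [0.68255625 0.18243817 0.        ]
```

View pics/e1.png

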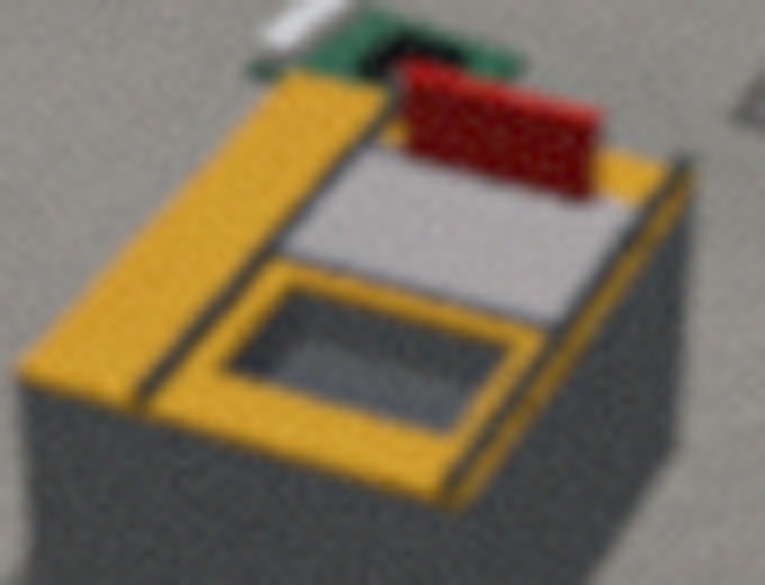

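View pics/e2.png

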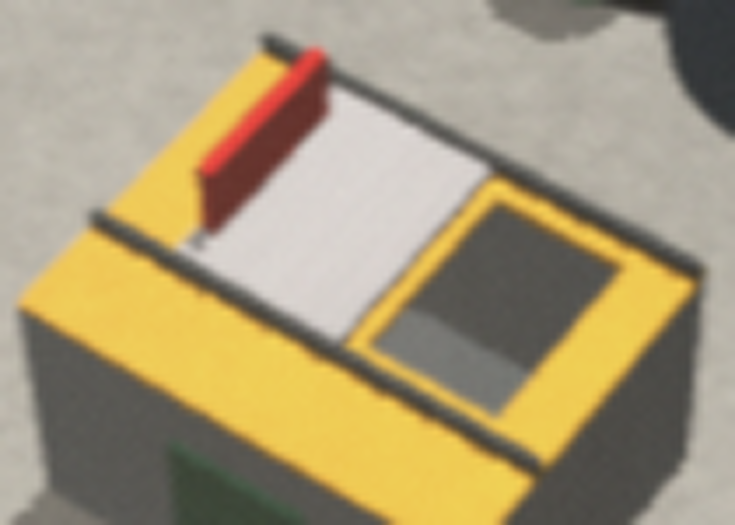

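View pics/e3.png

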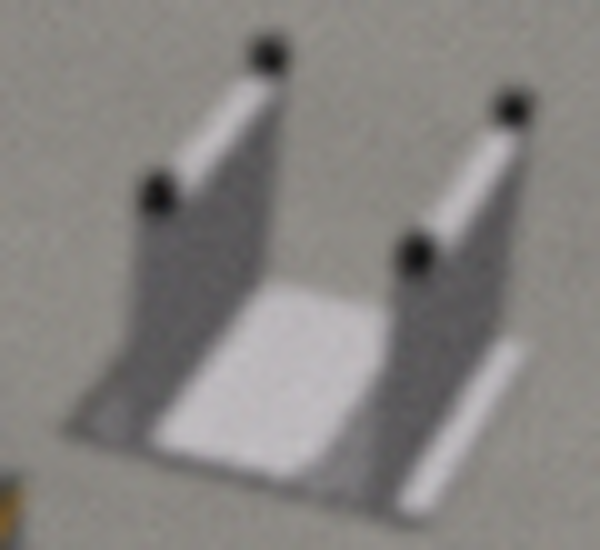

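```bash
cat > fit2.py <<'E'
import io,contextlib
with contextlib.redirect_stdout(io.StringIO()):
    from fit import *
E1=lambda p:px(p,9,275,170);E2=lambda p:px(p,7,250,155);E3=lambda p:px(p,10,350,140)
io_=[(s,v(-35,24,100),E1((290,287))),(s,v(35,24,100),E1((513,345))),(s,v(35,-24,100),E1((450,433))),(s,v(-35,-24,100),E1((222,368))),
(t,v(35,24,100),E2((497,203))),(t,v(35,-24,100),E2((622,265))),(t,v(-35,-24,100),E2((500,412))),(t,v(-35,24,100),E2((370,345)))]
fit(io_,0,False,"inlet");fit(io_,0,True,"inlet")
ro2=ro[:4]+[(s,v(40,50,90),E3((513,107))),(s,v(40,-50,90),E3((415,257))),(s,v(-40,-50,90),E3((157,195))),(s,v(-40,50,90),E3((268,55)))]
fit(ro2,0,False,"rest");fit(ro2,0,True,"rest")
E
python3 fit2.py
```

```text
inlet [ 0.5561 -0.0418  0.2447] yawdeg 14.02
[[-0.0, -0.6], [1.4, -0.1], [0.4, 1.3], [-1.3, 0.9], [-0.3, -0.9], [0.5, -0.0], [-0.2, 1.1], [-0.6, 0.2]]
inlet [ 0.556  -0.0423  0.2438  0.0011] yawdeg 13.97
[[-0.2, -0.9], [1.2, -0.4], [0.2, 1.0], [-1.5, 0.6], [-0.2, -1.1], [0.6, -0.1], [-0.1, 0.9], [-0.6, 0.0]]
rest [0.5347 0.3162 0.2089] yawdeg 11.97
[[-0.2, 0.5], [-0.1, 0.4], [-0.4, 0.1], [-0.2, 0.2], [0.2, 0.8], [0.3, 0.1], [0.3, 0.2], [0.3, 0.6]]
rest [0.5345 0.3144 0.2091 0.0022] yawdeg 11.98
[[0.0, 0.2], [0.1, 0.1], [-0.1, -0.2], [0.0, -0.1], [-0.0, 0.3], [0.0, -0.4], [0.0, -0.2], [0.0, 0.2]]
```

```bash
python3 -m pendant '[[[0,-0.5,0],[0,0,0],1],[[0,-1,0],[0,0,0],1],[[0,-1.3,0],[0,0,0],1],[[0,-1.3,0],[0,0,0],1],[[0,-1.3,0],[0,0,0],1],[[0,-1.3,0],[0,0,0],1],[[-0.29,-0.8,-0.5],[0,0,0],1],[[-0.58,-0.5,-1],[0,0,0],1],[[-0.92,0,-1.6],[0,0,0],1],[[-1.27,0,-2.2],[0,0,0],1],[[-1.5,0,-2.6],[0,0,0],1],[[-1.62,0,-2.8],[0,0,0],1],[[-1.62,0,-2.8],[0,0,0],1],[[-1.5,0,-2.6],[0,0,0],1],[[-1.38,0,-2.4],[0,0,0],1],[[-1.15,0,-2],[0,0,0],1],[[-0.92,0,-1.6],[0,0,0],1],[[-0.58,0,-1],[0,0,0],1],[[-0.35,0,-0.6],[0,0,0],1],[[-0.17,0,-0.3],[0,0,0],1]]'
python3 -m pendant '[[[0,0,0],[0,-0.0175,0],1],[[0,0,0],[0,0,0],1]]'
python3 - <<'E'
from h import *
for n in["scene","side"]:
    c=bot.capture(n)
    cv2.imwrite(f"pics/m_{n}.png",c["img"][:,:,::-1])
s=bot.read_state(); print(s["position"],s["tcp_rot"].round(4),s["joint_positions"])
E
```

```text
time_s: 8.1
position: [0.6328, -0.0207, 0.2731]
tcp_rot: [[-0.974, -0.001, 0.226], [-0.226, 0.0, -0.974], [0.001, -1.0, -0.0]]
force: [-0.1, -0.4, -1.7]
opening: 0.331
time_s: 8.27
position: [0.6327, -0.0227, 0.2732]
tcp_rot: [[-0.97, -0.0, 0.242], [-0.242, -0.0, -0.97], [0.001, -1.0, 0.0]]
force: [-0.2, -0.7, -1.2]
opening: 0.33
[ 0.63266557 -0.02308972  0.27320892] [[-9.706e-01 -3.000e-04  2.406e-01]
 [-2.406e-01 -3.000e-04 -9.706e-01]
 [ 3.000e-04 -1.000e+00  2.000e-04]] [-1.21803787e+01  3.20450696e+01  8.19699898e+01 -2.22881485e-02
  6.59965259e+01  6.39087080e+01]
```

View pics/m_scene.png

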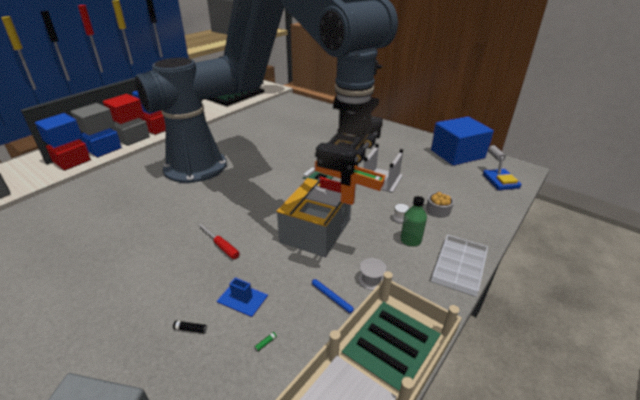

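View pics/m_side.png

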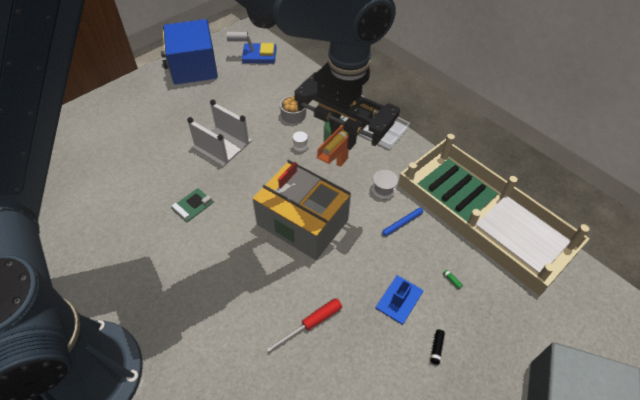

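The holder still stands empty at (240,297) in scene, and the chute hovers behind the inlet. Next I lower it with a slight pitch and work out the pour rows.

```bash
python3 -m pendant '[[[-0.04,0.4,0],[0,0,0],1],[[-0.1,0.8,0],[0,0,0],1],[[-0.1,1.1,0],[0,0,0],1],[[-0.1,1.2,0],[0,0,0],1],[[-0.1,1.2,0],[0,0,0],1],[[0,1.2,0],[0,0,0],1],[[0,1.1,0],[0,0,0],1],[[0,0.9,0],[0,0,0],1],[[0,0.7,0],[0,0,0],1],[[0,0.4,0],[0,0,0],1],[[0,0,0],[0,0,0.04],1],[[0,0,0],[0,0,0.05],1],[[0,0,0],[0,0,0.05],1],[[0,0,0],[0,0,0.04],1],[[0,0,0],[0,0,0.03],1],[[0,0,0],[0,0,0],1]]'
python3 - <<'E'
from h import *
s=bot.read_state(); print(s["position"],s["tcp_rot"].round(4),s["joint_positions"],s["time_s"])
a=np.deg2rad(14);p=s["position"]-[.556,-.0415,0]
R=s["tcp_rot"]; mouth=s["position"]+R@np.array([.076,.0536,0])
q=mouth-[.556,-.0415,.1]; print("mouth bin",[q@[np.cos(a),np.sin(a),0],q@[-np.sin(a),np.cos(a),0],q[2]])
print("psi",np.rad2deg(np.arctan2(-R[2,0],-R[2,1])))
m=np.array([7.6,5.36])
rot=lambda t:np.array([[np.cos(t),-np.sin(t)],[np.sin(t),np.cos(t)]])
for da in (.05,.09):
  # mouth fixed: shift + rot(da) m = m
  print(da,(m-rot(da)@m).round(3))
for n in["scene","side"]:
    c=bot.capture(n)
    cv2.imwrite(f"pics/n_{n}.png",c["img"][:,:,::-1]); 
    crop(c,f"nn_{n}.png",250,110,150,140,5)
E
```

```text
time_s: 9.7
position: [0.6363, -0.021, 0.1834]
tcp_rot: [[-0.949, 0.202, 0.241], [-0.236, 0.051, -0.97], [-0.208, -0.978, -0.0]]
force: [0.4, 0.6, -1.3]
opening: 0.331
[ 0.63629599 -0.02102699  0.18337923] [[-9.491e-01  2.021e-01  2.414e-01]
 [-2.361e-01  5.060e-02 -9.704e-01]
 [-2.083e-01 -9.781e-01 -3.000e-04]] [-14.05579654  36.11203693  92.90712082   8.66167342  40.66698783
  55.90755901] 9.7
mouth bin [np.float64(0.019694889431013864), np.float64(0.0004912883576467301), np.float64(0.015124889211197576)]
psi 12.022080535522573
0.05 [ 0.277 -0.373]
0.09 [ 0.513 -0.661]
```

View pics/nn_scene.png

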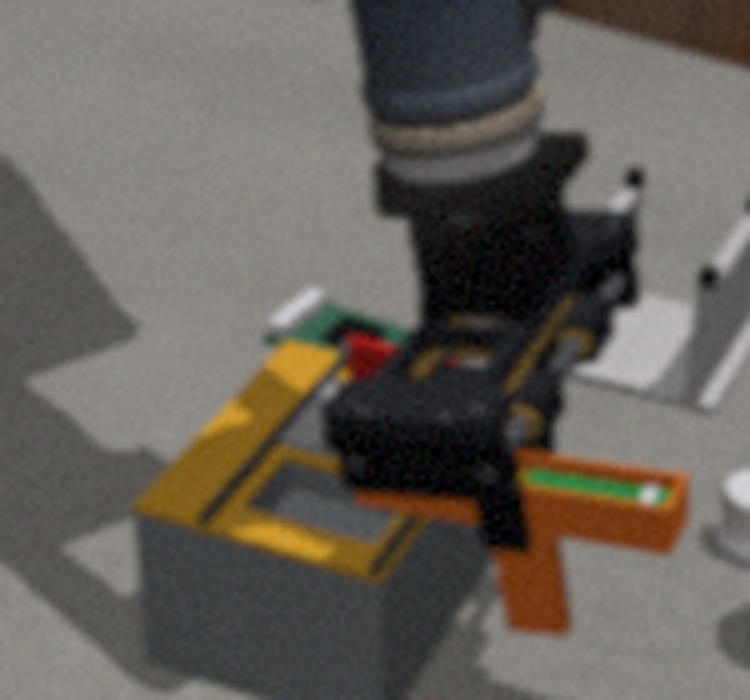

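View pics/nn_side.png

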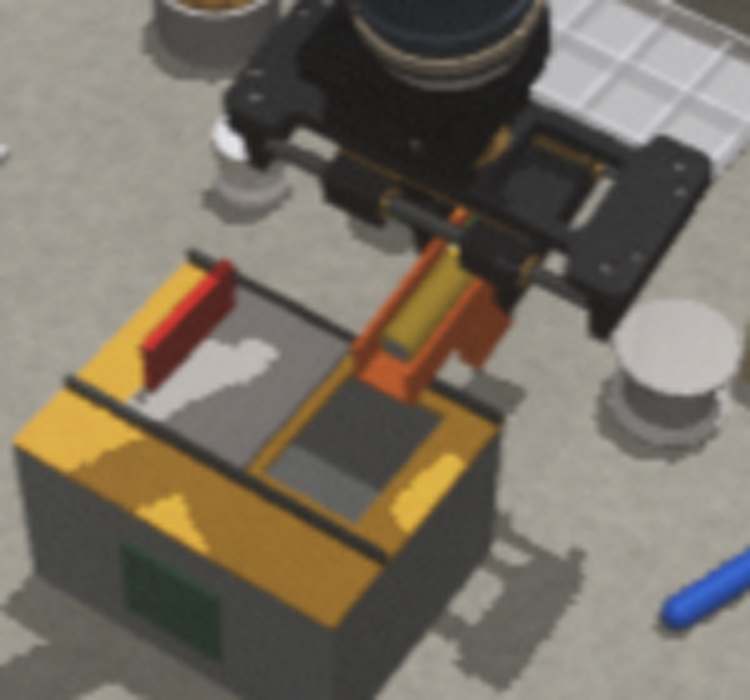

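Side view shows the mouth at about (385,385) of the crop, over the inlet's +x edge, with the cells seated. Pour, pivoting about the mouth.

```bash
python3 -m pendant '[[[0.335,-0.446,0],[0,0,0.06],1],[[0.335,-0.446,0],[0,0,0.06],1],[[0.335,-0.446,0],[0,0,0.06],1],[[0.335,-0.446,0],[0,0,0.06],1],[[0.335,-0.446,0],[0,0,0.06],1],[[0.335,-0.446,0],[0,0,0.06],1],[[0.335,-0.446,0],[0,0,0.06],1],[[0.335,-0.446,0],[0,0,0.06],1],[[0.335,-0.446,0],[0,0,0.06],1],[[0.335,-0.446,0],[0,0,0.06],1],[[0,0,0],[0,0,0],1],[[0,0,0],[0,0,0],1],[[0,0,0],[0,0,0],1],[[0,0,0],[0,0,0],1]]'
python3 - <<'E'
from h import *
s=bot.read_state(); print(s["position"],s["tcp_rot"].round(4),s["joint_positions"],s["time_s"])
a=np.deg2rad(14)
R=s["tcp_rot"]; mouth=s["position"]+R@np.array([.076,.0536,0])
q=mouth-[.556,-.0415,.1]; print("mouth bin",[q@[np.cos(a),np.sin(a),0],q@[-np.sin(a),np.cos(a),0],q[2]])
print("psi",np.rad2deg(np.arctan2(-R[2,0],-R[2,1])))
for n in["scene","side"]:
    c=bot.capture(n)
    cv2.imwrite(f"pics/p_{n}.png",c["img"][:,:,::-1]); 
    crop(c,f"pp_{n}.png",250,110,150,140,5)
E
```

```text
time_s: 10.97
position: [0.5977, -0.0281, 0.2051]
tcp_rot: [[-0.728, 0.638, 0.251], [-0.182, 0.174, -0.968], [-0.661, -0.751, -0.01]]
force: [-0.7, 0.8, -0.7]
opening: 0.33
[ 0.59769933 -0.02807733  0.20511783] [[-0.7283  0.6376  0.2512]
 [-0.1819  0.1735 -0.9679]
 [-0.6607 -0.7506 -0.0104]] [-22.96072104  32.38024044 113.69068452  91.67599177  24.12185559
 -31.49186829] 10.9667
mouth bin [np.float64(0.022064721446436515), np.float64(0.003669490216175116), np.float64(0.014674510619652872)]
psi 41.35373444984051
```

View pics/pp_scene.png

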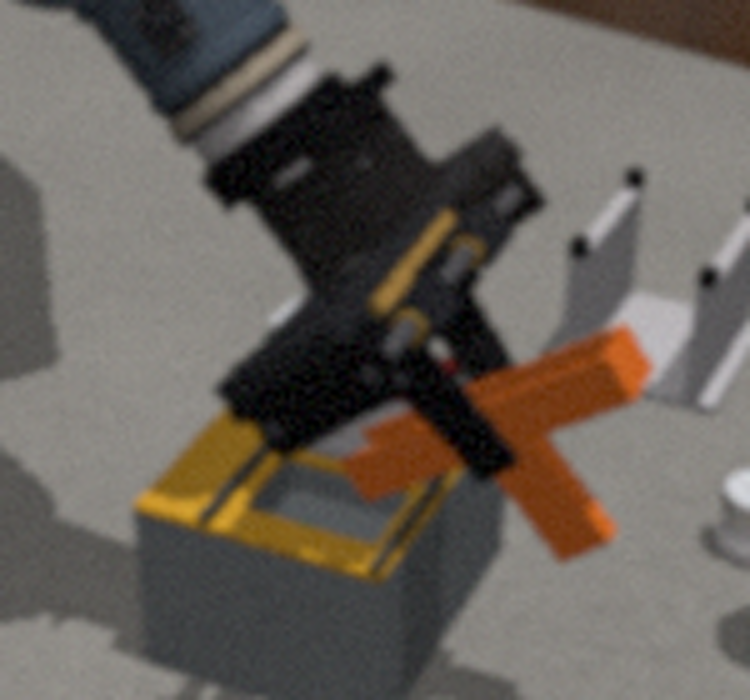

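View pics/pp_side.png

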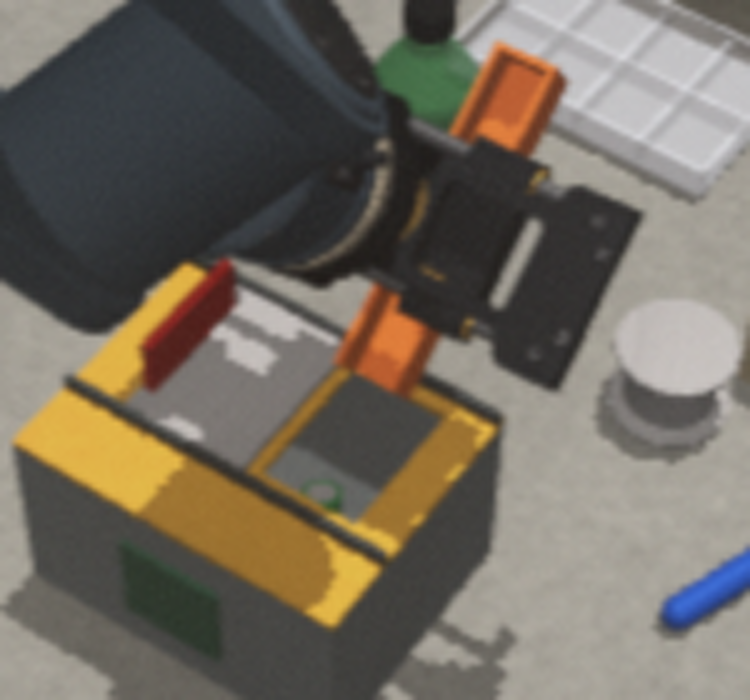

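Both ends of the chute are empty, and a green cell end shows inside the inlet at (322,495) of the side crop. I'll raise, then un-tilt.

```bash
python3 -m pendant '[[[-0.33,-0.38,0],[0,0,0],1],[[-0.8,-0.9,0],[0,0,0],1],[[-1.2,-1.35,0],[0,0,0],1],[[-1.3,-1.5,0],[0,0,0],1],[[-1.3,-1.5,0],[0,0,0],1],[[-1,-1.13,0],[0,0,-0.03],1],[[-0.5,-0.6,0],[0,0,-0.06],1],[[0,0,0],[0,0,-0.06],1],[[0,0,0],[0,0,-0.06],1],[[0,0,0],[0,0,-0.06],1],[[0,0,0],[0,0,-0.06],1],[[0,0,0],[0,0,-0.06],1],[[0,0,0],[0,0,-0.06],1],[[0,0,0],[0,0,-0.06],1],[[0,0,0],[0,0,-0.06],1],[[0,0,0],[0,0,-0.06],1],[[0,0,0],[0,0,0],1],[[0,0,0],[0,0,0],1]]'
cat > tgt.py <<'E'
from h import *
from scipy.spatial.transform import Rotation as Ro
def tgt(p,yaw,psi):
    s=bot.read_state(); R=s["tcp_rot"]
    a=np.deg2rad(yaw);b=np.deg2rad(psi)
    ex=np.array([np.cos(a),np.sin(a),0]);ey=np.array([-np.sin(a),np.cos(a),0]);ez=np.array([0,0,1.])
    # tool: z=-ey ; x=-ex rotated mouth down
    x=-(np.cos(b)*ex+np.sin(b)*ez); z=-ey; y=np.cross(z,x)
    T=np.c_[x,y,z]
    print("t",s["time_s"],"pos",s["position"].round(4),"shift cm (tool)",(R.T@(np.array(p)-s["position"])*100).round(2),"turn",Ro.from_matrix(R.T@T).as_rotvec().round(4),"target-frame shift",(T.T@(np.array(p)-s["position"])*100).round(2),"J",s["joint_positions"].round(1),"F",s["force"].round(1),s["opening"])
E
python3 - <<'E'
from tgt import *
tgt([.535,.316,.26],12,5)
E
```

```text
time_s: 12.57
position: [0.5974, -0.0284, 0.3012]
tcp_rot: [[-0.963, 0.094, 0.252], [-0.25, 0.037, -0.968], [-0.101, -0.995, -0.012]]
force: [-0.4, 0.2, -0.1]
opening: 0.328
t 12.5667 pos [ 0.5974 -0.0284  0.3012] shift cm (tool) [ -2.17   4.78 -34.85] turn [ 0.0163  0.0441 -0.0132] target-frame shift [ -0.69   4.19 -34.99] J [-14.8  26.   88.7   3.9  60.7  58.8] F [-0.4  0.2 -0.1] 0.3281903506172397
```

```bash
python3 -m pendant '[[[0,0,0],[0.016,0.044,-0.013],1],[[0,0,-0.5],[0,0,0],1],[[0,0,-1.2],[0,0,0],1],[[0,0,-2],[0,0,0],1],[[0,0,-2.7],[0,0,0],1],[[0,0,-3.2],[0,0,0],1],[[0,0,-3.4],[0,0,0],1],[[0,0,-3.4],[0,0,0],1],[[0,0,-3.4],[0,0,0],1],[[0,0,-3.2],[0,0,0],1],[[0,0,-3],[0,0,0],1],[[0,0,-2.6],[0,0,0],1],[[0,0,-2.2],[0,0,0],1],[[0,0,-1.7],[0,0,0],1],[[0,0,-1.2],[0,0,0],1],[[0,0,-0.8],[0,0,0],1],[[0,0,-0.5],[0,0,0],1],[[0,0,0],[0,0,0],1],[[0,0,0],[0,0,0],1]]'
python3 - <<'E'
from tgt import *
tgt([.5306,.3151,.2],12,5)
for n in["scene","side","wrist"]:
    c=bot.capture(n); cv2.imwrite(f"pics/r_{n}.png",c["img"][:,:,::-1])
    if n!="wrist": crop(c,f"rr_{n}.png",250,140,120,100,6)
E
```

```text
time_s: 14.15
position: [0.5245, 0.3132, 0.3014]
tcp_rot: [[-0.975, 0.084, 0.207], [-0.206, 0.018, -0.978], [-0.086, -0.996, -0.0]]
force: [0.1, -0.2, -1.4]
opening: 0.331
t 14.15 pos [0.5245 0.3132 0.3014] shift cm (tool) [ 0.24 10.16 -0.06] turn [ 0.0004 -0.0007  0.001 ] target-frame shift [ 0.25 10.16 -0.06] J [20.7 27.1 86.5 -0.8 61.5 99.1] F [ 0.1 -0.2 -1.4] 0.3312309621368502
```

View pics/rr_side.png

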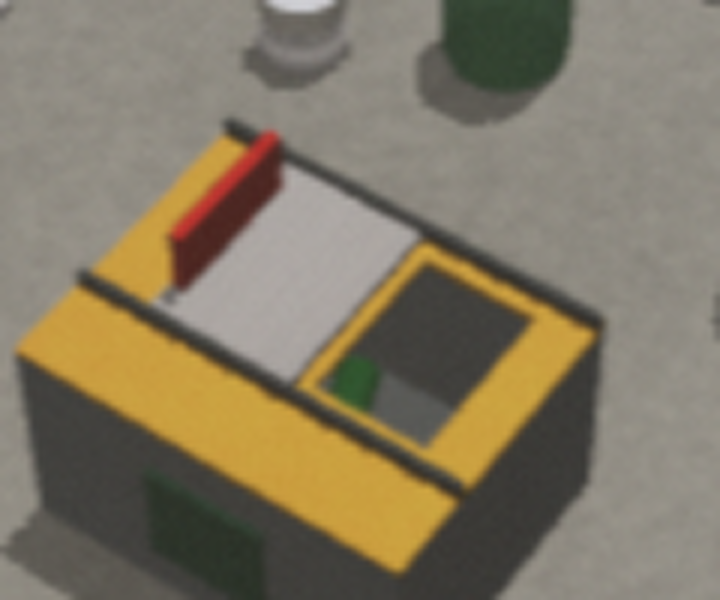

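View pics/r_scene.png

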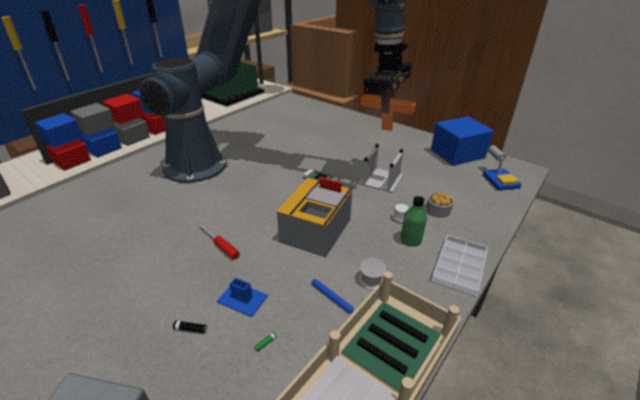

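View pics/r_wrist.png

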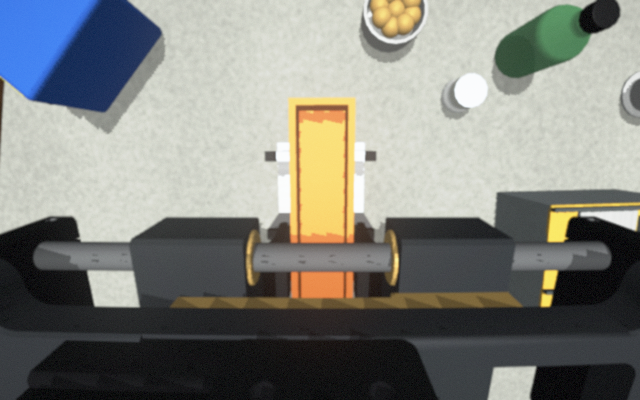

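View pics/r_side.png

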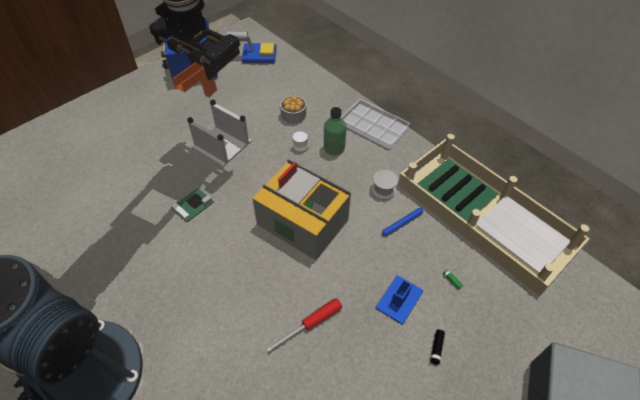

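The wrist view shows the chute empty and centred between the stops (270 and 371, row 156). A green cell is visible in the bin, and no loose yellow cell lies anywhere. I'll lower onto the rest.

```bash
python3 -m pendant '[[[0.05,0.5,-0.06],[0,0,0],1],[[0.06,1,0],[0,0,0],1],[[0.06,1.5,0],[0,0,0],1],[[0.06,2,0],[0,0,0],1],[[0.06,2,0],[0,0,0],1],[[0.06,2,0],[0,0,0],1],[[0.06,1.7,0],[0,0,0],1],[[0.06,1.4,0],[0,0,0],1],[[0.06,1,0],[0,0,0],1],[[0.05,0.7,0],[0,0,0],1],[[0.05,0.4,0],[0,0,0],1],[[0.05,0.3,0],[0,0,0],1],[[0,0.2,0],[0,0,0],1],[[0,0,0],[0,0,0],1],[[0,0,0],[0,0,0],1]]'
python3 - <<'E'
from tgt import *
tgt([.5306,.3151,.148],12,5)
for n in["scene","side"]:
    c=bot.capture(n)
    crop(c,f"q_{n}.png",*( (350,120,80,75,8) if n=="scene" else (170,70,100,100,6)))
E
```

```text
time_s: 15.55
position: [0.5303, 0.3157, 0.1551]
tcp_rot: [[-0.975, 0.085, 0.208], [-0.207, 0.019, -0.978], [-0.087, -0.996, -0.001]]
force: [-1.1, 0.7, -0.6]
opening: 0.329
t 15.55 pos [0.5303 0.3157 0.1551] shift cm (tool) [0.05 0.7  0.07] turn [ 0.0009 -0.0005 -0.0003] target-frame shift [0.05 0.7  0.07] J [20.7 38.6 92.5 -1.  43.9 99.4] F [-1.1  0.7 -0.6] 0.3285449347562712
```

View pics/q_scene.png

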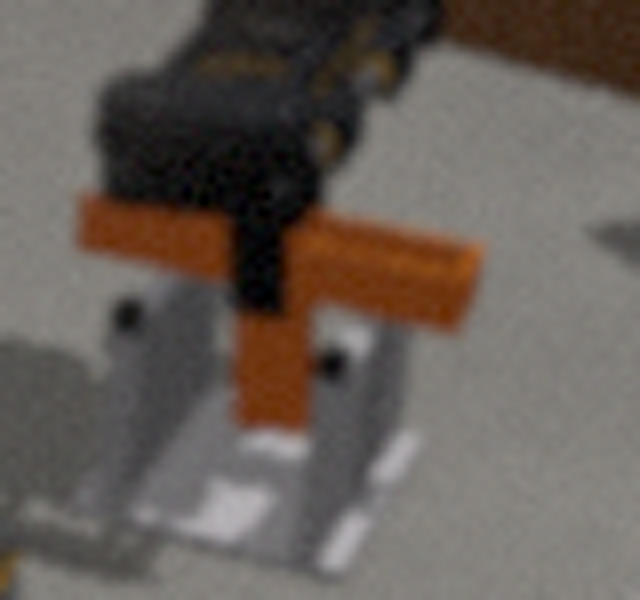

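View pics/q_side.png

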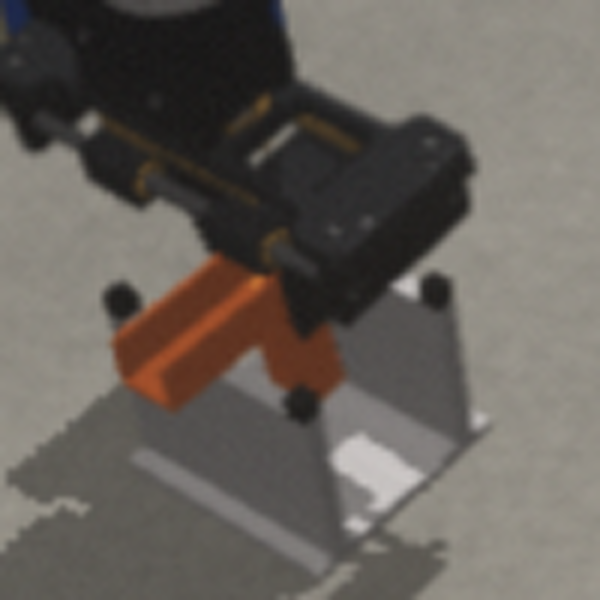

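It's centred just above the uprights. The last few millimetres go slowly.

```bash
python3 -m pendant '[[[0.03,0.2,0.05],[0,0,0],1],[[0.02,0.2,0],[0,0,0],1],[[0,0.1,0],[0,0,0],1],[[0,0,0],[0,0,0],1],[[0,0,0],[0,0,0],1]]'; python3 -m pendant '[[[0.01,0.1,0],[0,0,0],1],[[0,0,0],[0,0,0],1],[[0,0,0],[0,0,0],1]]'; python3 -m pendant '[[[0.01,0.1,0],[0,0,0],1],[[0,0,0],[0,0,0],1],[[0,0,0],[0,0,0],1]]'
```

```text
time_s: 16.07
position: [0.53, 0.315, 0.1493]
tcp_rot: [[-0.975, 0.084, 0.207], [-0.207, 0.019, -0.978], [-0.086, -0.996, -0.001]]
force: [-0.5, 0.1, -1.5]
opening: 0.328
time_s: 16.32
position: [0.53, 0.3151, 0.1484]
tcp_rot: [[-0.975, 0.084, 0.207], [-0.207, 0.019, -0.978], [-0.086, -0.996, -0.001]]
force: [0.3, -0.2, -0.1]
opening: 0.332
time_s: 16.57
position: [0.5302, 0.3151, 0.148]
tcp_rot: [[-0.975, 0.085, 0.207], [-0.207, 0.019, -0.978], [-0.087, -0.996, -0.001]]
force: [-1.1, -0.7, 4.8]
opening: 0.33
```

Contact at 4.8 N. Release and rise.

```bash
python3 -m pendant '[[[0,0,0],[0,0,0],0.6],[[0,0,0],[0,0,0],0.5],[[0,0,0],[0,0,0],0.3],[[0,0,0],[0,0,0],0.3],[[0,0,0],[0,0,0],0.3],[[0,0,0],[0,0,0],0.3],[[0,0,0],[0,0,0],0.3],[[0,0,0],[0,0,0],0.3]]'
python3 -m pendant '[[[0,-0.4,0],[0,0,0],0.3],[[0,-0.8,0],[0,0,0],0.3],[[0,-1.2,0],[0,0,0],0.3],[[0,-1.6,0],[0,0,0],0.3],[[0,-2,0],[0,0,0],0.3],[[0,-2,0],[0,0,0],0.3],[[0,-2,0],[0,0,0],0.3],[[0,-1.6,0],[0,0,0],0.3],[[0,-1.2,0],[0,0,0],0.3],[[0,-0.8,0],[0,0,0],0.3],[[0,-0.4,0],[0,0,0],0.3],[[0,0,0],[0,0,0],0.3]]'
python3 - <<'E'
from tgt import *
for n in["scene","side","wrist"]:
    c=bot.capture(n)
    if n=="wrist": cv2.imwrite("pics/s_wrist.png",c["img"][:,:,::-1])
    else: crop(c,f"s_{n}.png",*( (350,120,80,75,8) if n=="scene" else (170,70,100,100,6)))
E
```

```text
time_s: 17.23
position: [0.53, 0.315, 0.1473]
tcp_rot: [[-0.975, 0.084, 0.207], [-0.207, 0.019, -0.978], [-0.086, -0.996, -0.001]]
force: [0.6, -0.2, -0.6]
opening: 0.693
time_s: 18.23
position: [0.5185, 0.3125, 0.2884]
tcp_rot: [[-0.974, 0.087, 0.207], [-0.207, 0.02, -0.978], [-0.089, -0.996, -0.001]]
force: [0.4, -0.5, 0.8]
opening: 0.7
```

View pics/s_scene.png

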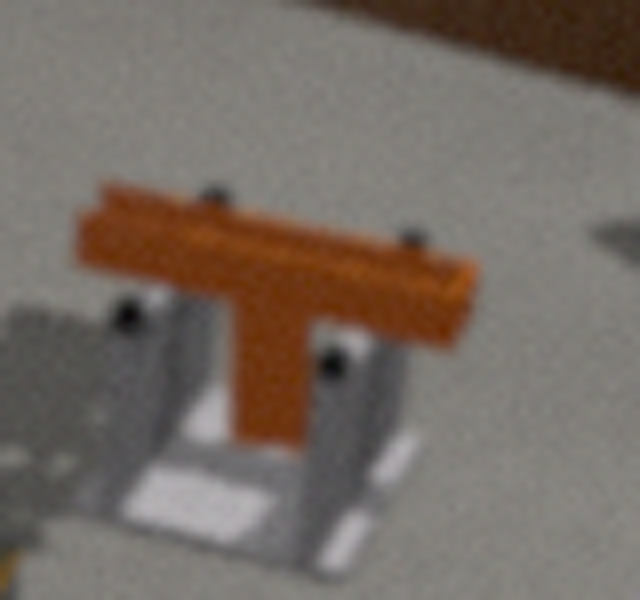

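View pics/s_side.png

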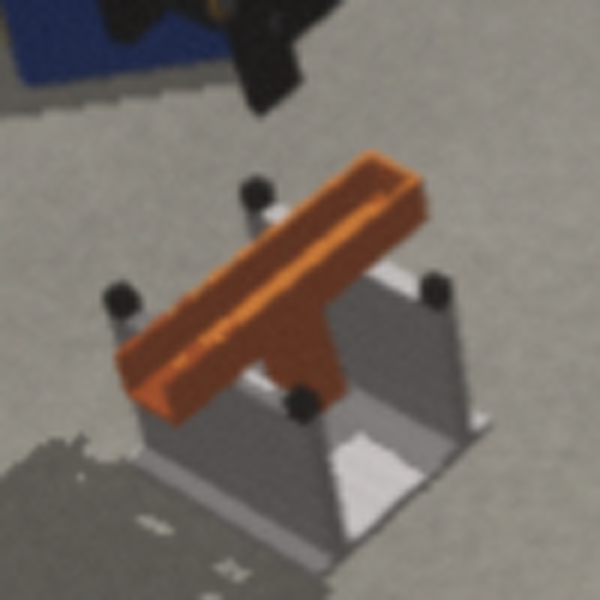

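View pics/s_wrist.png

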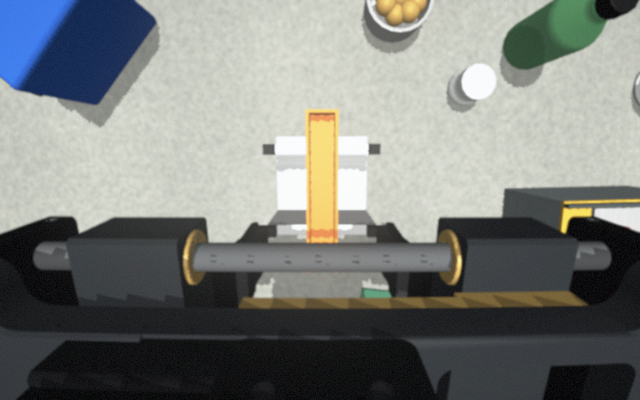

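The chute lies level and central on the rest. Now for the shutter.

```bash
python3 - <<'E'
from tgt import *
tgt([.5243,.0866,.288],14,0)
E
```

```text
t 18.3833 pos [0.5178 0.3122 0.2861] shift cm (tool) [ 4.01 -0.54 22.21] turn [-0.001  -0.0354 -0.0847] target-frame shift [ 4.83 -0.19 22.05] J [20.8 27.7 88.3 -0.8 59.3 99.2] F [ 0.4 -0.7  0.3] 0.7006040308446311
```

```bash
python3 -m pendant '[[[0,0,0],[-0.001,-0.035,-0.085],0.3],[[0.37,0,0.5],[0,0,0],1],[[0.37,0,1.2],[0,0,0],1],[[0.37,0,1.8],[0,0,0],1],[[0.37,0,2.3],[0,0,0],1],[[0.37,0,2.6],[0,0,0],1],[[0.37,0,2.8],[0,0,0],1],[[0.37,0,2.8],[0,0,0],1],[[0.37,0,2.5],[0,0,0],1],[[0.37,0,2],[0,0,0],1],[[0.37,0,1.5],[0,0,0],1],[[0.37,0,1],[0,0,0],1],[[0.37,0,0.6],[0,0,0],1],[[0.38,0,0.45],[0,0,0],1],[[0,0,0],[0,0,0],1]]'
python3 - <<'E'
from tgt import *
tgt([.5243,.0866,.184],14,0)
c=bot.capture("wrist");cv2.imwrite("pics/u_wrist.png",c["img"][:,:,::-1])
E
```

```text
time_s: 19.63
position: [0.5237, 0.0862, 0.2866]
tcp_rot: [[-0.971, 0.0, 0.241], [-0.241, 0.0, -0.971], [-0.0, -1.0, -0.0]]
force: [-0.5, -0.0, -0.1]
opening: 0.008
t 19.6333 pos [0.5237 0.0862 0.2866] shift cm (tool) [-0.07 10.26 -0.02] turn [ 0.0003 -0.0012 -0.0003] target-frame shift [-0.07 10.26 -0.02] J [-2.7 23.4 96.   0.  60.6 73.3] F [-0.5 -0.  -0.1] 0.008460472535606797
```

View pics/u_wrist.png

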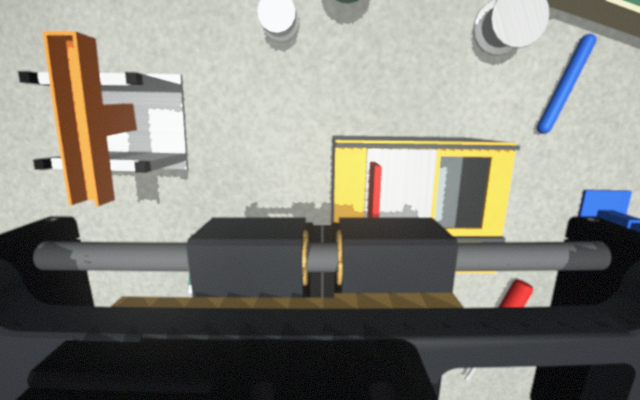

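The tab sits to the right of the closed fingers, clear of the descent path. I'll go down and start pushing.

```bash
python3 -m pendant '[[[0,0.5,0],[0,0,0],1],[[0,1,0],[0,0,0],1],[[0,1.5,0],[0,0,0],1],[[0,1.7,0],[0,0,0],1],[[0,1.7,0],[0,0,0],1],[[0,1.5,0],[0,0,0],1],[[0,1.1,0],[0,0,0],1],[[0,0.7,0],[0,0,0],1],[[0,0.5,0],[0,0,0],1],[[0,0,0],[0,0,0],1]]'
python3 -m pendant '[[[0,0,0.3],[0,0,0],1],[[0,0,0.5],[0,0,0],1],[[0,0,0.5],[0,0,0],1],[[0,0,0.5],[0,0,0],1],[[0,0,0.5],[0,0,0],1],[[0,0,0.5],[0,0,0],1],[[0,0,0.5],[0,0,0],1],[[0,0,0.5],[0,0,0],1],[[0,0,0.5],[0,0,0],1],[[0,0,0.5],[0,0,0],1],[[0,0,0.5],[0,0,0],1],[[0,0,0.5],[0,0,0],1],[[0,0,0.5],[0,0,0],1],[[0,0,0.5],[0,0,0],1],[[0,0,0.4],[0,0,0],1],[[0,0,0.2],[0,0,0],1],[[0,0,0],[0,0,0],1]]'
python3 - <<'E'
from tgt import *
tgt([.5243,.0866,.184],14,0)
for n in["scene","side"]:
    c=bot.capture(n); crop(c,f"v_{n}.png",240,130,130,130,6 if 0 else 5)
E
```

```text
time_s: 20.52
position: [0.5243, 0.0873, 0.1835]
tcp_rot: [[-0.97, -0.001, 0.242], [-0.242, 0.001, -0.97], [0.001, -1.0, -0.001]]
force: [0.6, -0.0, -0.3]
opening: 0.004
time_s: 21.93
position: [0.543, 0.0144, 0.1847]
tcp_rot: [[-0.97, 0.002, 0.241], [-0.241, 0.0, -0.97], [-0.002, -1.0, 0.0]]
force: [1.0, 0.3, -0.2]
opening: 0.004
t 21.9333 pos [0.543  0.0144 0.1847] shift cm (tool) [ 0.07  0.07 -7.46] turn [-0.0003 -0.0008 -0.0016] target-frame shift [ 0.07  0.07 -7.46] J [-10.3  32.8  99.5   0.   47.6  65.7] F [ 1.   0.3 -0.2] 0.0035548617997223928
```

View pics/v_scene.png

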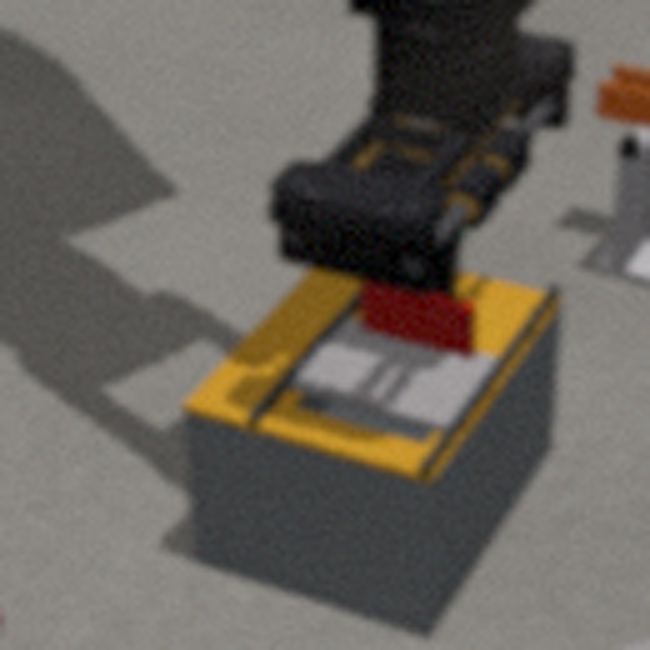

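View pics/v_side.png

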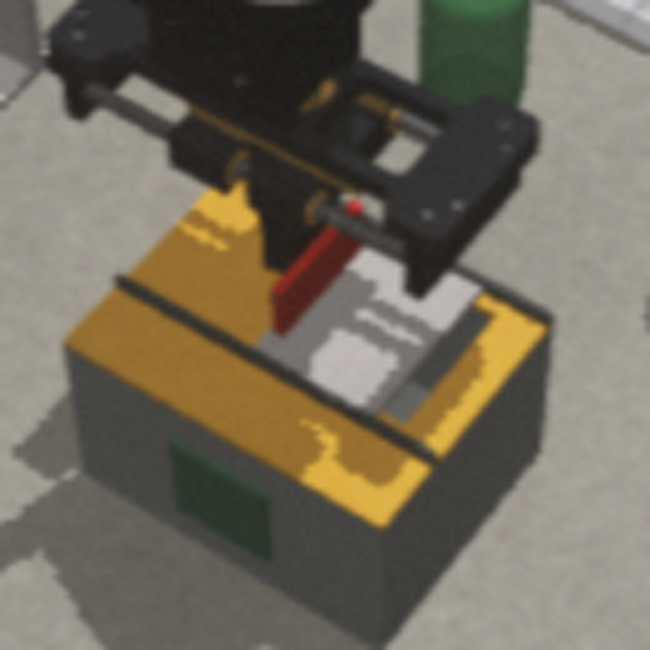

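The tab is moving with the fingers and about 2 cm of travel remains. I'll continue and watch the force.

```bash
python3 -m pendant '[[[0,0,0.3],[0,0,0],1],[[0,0,0.4],[0,0,0],1],[[0,0,0.4],[0,0,0],1],[[0,0,0.2],[0,0,0],1],[[0,0,0],[0,0,0],1]]'; python3 -m pendant '[[[0,0,0.2],[0,0,0],1],[[0,0,0.2],[0,0,0],1],[[0,0,0],[0,0,0],1]]'; python3 - <<'E'
from tgt import *
for n in["scene","side"]:
    c=bot.capture(n); crop(c,f"x_{n}.png",240,130,130,130,5)
E
```

```text
time_s: 22.45
position: [0.5461, 0.0018, 0.1848]
tcp_rot: [[-0.97, 0.001, 0.241], [-0.241, 0.0, -0.97], [-0.001, -1.0, 0.0]]
force: [0.6, -0.2, 0.3]
opening: 0.002
time_s: 22.7
position: [0.5469, -0.0018, 0.1848]
tcp_rot: [[-0.97, 0.001, 0.241], [-0.241, 0.0, -0.97], [-0.001, -1.0, 0.0]]
force: [0.2, 0.3, -0.6]
opening: 0.006
```

View pics/x_side.png

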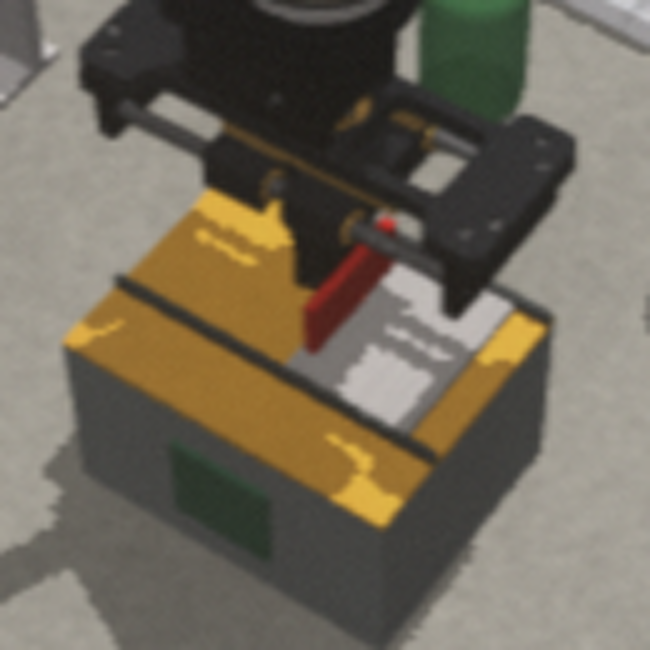

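```bash
for i in 1 2; do :; done; python3 -m pendant '[[[0,0,0.2],[0,0,0],1],[[0,0,0],[0,0,0],1],[[0,0,0],[0,0,0],1]]'; python3 -m pendant '[[[0,0,0.2],[0,0,0],1],[[0,0,0],[0,0,0],1],[[0,0,0],[0,0,0],1]]';  python3 -m pendant '[[[0,0,0.2],[0,0,0],1],[[0,0,0],[0,0,0],1],[[0,0,0],[0,0,0],1]]'
```

```text
time_s: 23.05
position: [0.5474, -0.0035, 0.1848]
tcp_rot: [[-0.97, 0.001, 0.242], [-0.242, 0.0, -0.97], [-0.001, -1.0, 0.0]]
force: [0.1, 0.7, -0.1]
opening: 0.004
time_s: 23.3
position: [0.5475, -0.0042, 0.1848]
tcp_rot: [[-0.971, 0.001, 0.241], [-0.241, 0.003, -0.971], [-0.001, -1.0, -0.003]]
force: [-0.3, 5.8, 1.1]
opening: 0.007
time_s: 23.55
position: [0.5475, -0.0045, 0.1848]
tcp_rot: [[-0.971, -0.0, 0.239], [-0.239, 0.006, -0.971], [-0.001, -1.0, -0.006]]
force: [-0.2, 9.8, 2.4]
opening: 0.006
```

The force climbed from 0.7 to 9.8 N with no further travel, which means the end stop. I'll back off, rise and inspect.

```bash
python3 -m pendant '[[[0,0,-0.3],[0,0,0],1],[[0,0,-0.7],[0,0,0],1],[[0,0,-1],[0,0,0],1],[[0,0,-1],[0,0,0],1],[[0,0,-0.7],[0,0,0],1],[[0,-0.6,-0.3],[0,0,0],1],[[0,-1.2,0],[0,0,0],1],[[0,-2,0],[0,0,0],1],[[0,-2.5,0],[0,0,0],1],[[0,-2.5,-1],[0,0,0],1],[[0,-2.5,-2],[0,0,0],1],[[0,-2,-3],[0,0,0],1],[[0,-1.5,-3],[0,0,0],1],[[0,-1,-3],[0,0,0],1],[[0,-0.5,-2],[0,0,0],1],[[0,0,-1],[0,0,0],1],[[0,0,0],[0,0,0],1],[[0,0,0],[0,0,0],1],[[0,0,0],[0,0,0],1]]'
python3 - <<'E'
from tgt import *
for n in["scene","side","wrist"]:
    c=bot.capture(n); cv2.imwrite(f"pics/z_{n}.png",c["img"][:,:,::-1])
    if n!="wrist": crop(c,f"zz_{n}.png",245,150,120,110,6)
E
```

```text
time_s: 25.13
position: [0.5022, 0.1761, 0.3471]
tcp_rot: [[-0.971, 0.0, 0.241], [-0.241, -0.0, -0.971], [0.0, -1.0, 0.0]]
force: [0.1, -0.3, 0.4]
opening: 0.003
```

View pics/zz_scene.png

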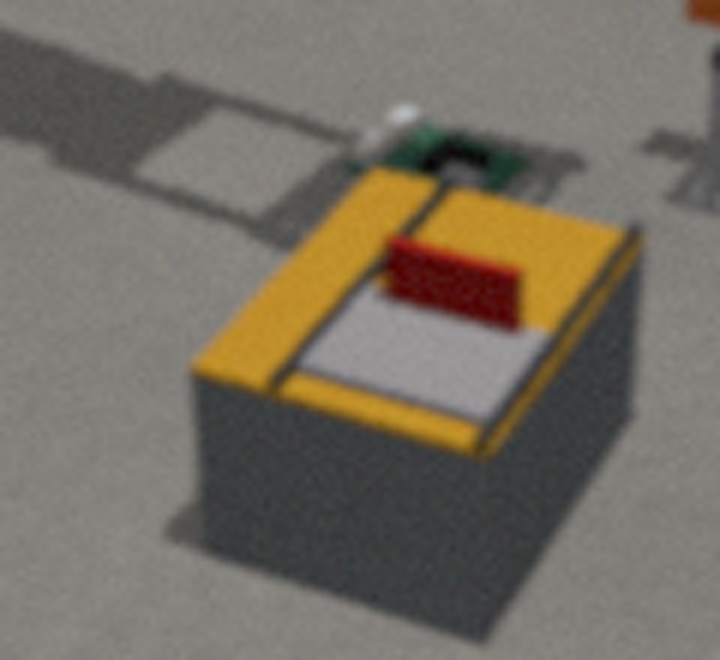

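View pics/zz_side.png

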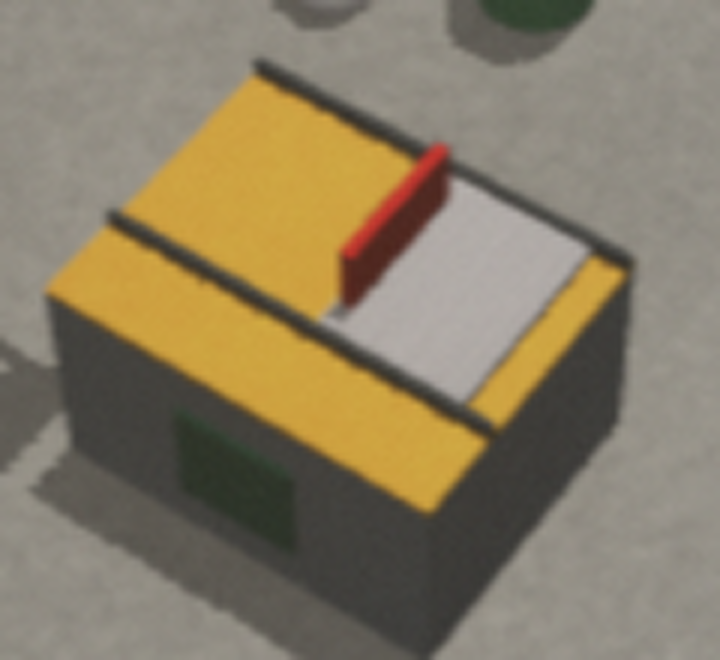

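View pics/z_scene.png

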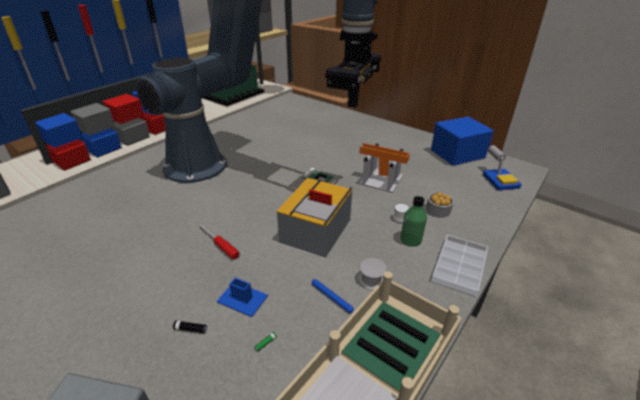

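View pics/z_side.png

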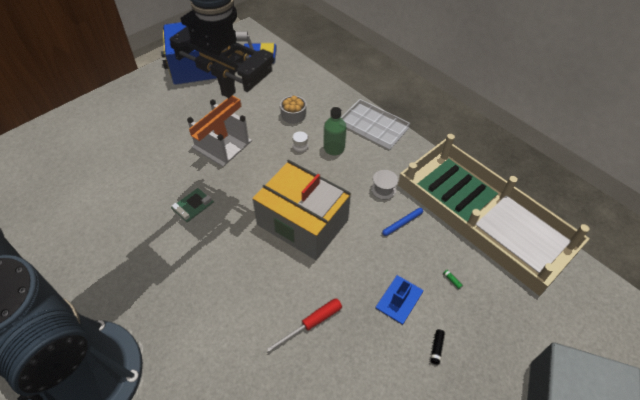

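The inlet is covered, the chute is on the rest, the holder stands, and the bystanders look in place. One numeric check of the shutter edge and the holder, then I'll hand in.

```bash
python3 - <<'E'
from tgt import *
c=bot.capture("side")
a=np.deg2rad(14)
for p in [(465,402),(590,250)]:
    q=onz(c,(np.array(p)+.5)/6-.5+[245,150],.104)-[.5589,-.0408,0]
    print("edge bin x,y",q@[np.cos(a),np.sin(a),0],q@[-np.sin(a),np.cos(a),0])
import pickle
d=pickle.load(open("c2.pkl","rb"))["side"]["img"].astype(int); e=c["img"].astype(int)
# stand blue mask centroid then/now: compare plate in side picture
o=pickle.load(open("c0.pkl","rb"))["side"]["img"].astype(int)
for n,i in(("start",o),("now",e)):
    w=i[260:340,360:440]; m=(w[...,2]>w[...,0]+60)&(w[...,2]>100); y,x=np.where(m); print(n,x.min(),x.max(),y.min(),y.max())
s=bot.read_state(); print(s["force"],s["time_s"])
E
```

```text
edge bin x,y -0.04326320333119012 -0.030858093454547483
edge bin x,y 0.03680290476096635 -0.03121260805064263
start 16 62 15 63
now 16 62 15 63
[ 0.1482513  -0.14082707 -0.05915641] 25.3333
```

The shutter edge sits at y = -31 mm in the bin frame, which is fully closed, and the holder is in exactly the same pixels as at the start.

```bash
python3 -c "
from rig import bot
print(bot.hand_in())"
```

```text
the job is handed in; nothing more can be done
None
```

I did all the steps in the order asked and handed the job in at about 25 s. The chute was pulled straight up, both cells were tipped into the bin, the empty chute was laid on the rest and released, and the shutter was pushed closed by its tab.

**Last checks:**
- **Shutter:** it stopped against its end stop, with the push force rising to 9.8 N. Its edge measures y = -31 mm in the bin frame, which is fully closed.
- **Holder:** it still stands in the same pixels of the side camera as at the start.
- **Chute:** in the pictures it lies level and central across both uprights.
- **Bystanders:** I compared these by eye only, and none looked moved.
- **Arm:** it is clear of everything, and the wrist force reads near zero.

**Not seen directly:** after the pour I saw only the green cell inside the bin. The yellow one I infer, because the chute was empty and no loose yellow cell was in view.

**Deviation:** the pour ended at about 36° of slope instead of the planned 41°, with the mouth about 4 mm off centre. Nothing in the scene was affected.

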